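# Pack a finger insert order

## Robot

A 7-joint arm with a two-finger parallel gripper is mounted at the origin on the work surface. World frame = base frame: x ahead of the robot, y to its left, z up, the work surface at z = 0. Lengths are in m, angles in rad, forces in N, time in s.
With the tool pointing down it reaches from about 0.4 to 0.85 m from the base axis. Payload 10.4 kg.
Tool frame: the origin (TCP) lies at the very end of the fingers, on their centre line; the grasp point (between the pads) lies 19 mm behind it; z points along the fingers, y is the line along which they close (so a half turn about z gives the same grasp; the last joint's range is limited). The gripper opens to 87 mm and grips with 3 to 60 N. Pads are 19 mm wide; open, the fingers measure 117 mm over their backs; the gripper's body (75 mm by 190 mm) begins 51 mm behind the grasp point.
Start: joints at [1.228, 0.332, -0.065, 1.46, 0.022, 1.35, -0.088], TCP at [0.197, -0.593, 0.223] pointing down, gripper open.
Joint ranges: [-2.6, 2.6], [-0.5, 2.12], [-1.47, 1.34], [0.16, 2.42], [-1.27, 4.41], [0.06, 2.06], [-2.6, 2.6]. Speed limits (rad/s): [2.22, 2.22, 2.79, 2.79, 3.14, 3.14, 3.14].

## Interface

Orientations are given as a unit quaternion [w, x, y, z].
In Python, from workcell import env, viewer, job gives the robot as it stands.
- The arm moves only by the tool drive_tool, never from a script. Its argument "increments" is a list of rows, each a list of 7 numbers: the shift along the tool's x, y, z normalised to -1 to 1, where 1 is 300 mm, then the turn, a rotation vector about the tool's x, y, z normalised to -1 to 1, where 1 is 180 degrees, then the finger opening in mm, from 0 to 87. In form: [[x, y, z, wx, wy, wz, grip], ...]. A call has 1 to 12 rows; each row shifts and turns the commanded pose from where the row before left it, along the tool's axes as they then stand; what a row does not reach is not made up. A row lasts 1/12 s, in which the tool goes at most 41.7 mm and 7.16 degrees, less where a joint would pass 70% of its speed; a pose out of reach is approached as far as the arm can. A call with a number of a shift or a turn outside -1 to 1 is refused whole. A call with a gripper value outside its range is refused whole. The fingers move at their own pace and stop on an object; "grip_force" is the grip in N (left out, the last holds). Time passes only in rows, so rows that do not move let the fingers close. It gives the time, the measured TCP pose, the force, the opening and the grip force at its end, in the units of the state.
- env.sense(): the state, without advancing time (a new reading comes with each control period).
- viewer.capture(name): name is "scene" or "top"; returns (picture, depth): 384x512x3 uint8, blue, green, red; 384x512 float32, m along the optical axis (not along the pixel's ray), 0 where there is no reading.
- viewer.camera_params(name): a dict with "fx", "fy", "cx", "cy" (pixels), "R" (3x3) and "t" (3): a world point X has camera coordinates R X + t. Camera axes: x right, y down, z forward; pixel columns grow to the right and rows downward; lengths in m; the calibration is good to about 2 mm. A picture is of the moment at which its call begins. camera_params takes no time and is no camera call.
- job.sign_off(): hands the job in; it is judged then, once.
The state is a dict: "clock": time; "q": joint angles; "joint_vel": joint speeds; "joint_efforts": joint torques, N m; "tcp_pos": TCP position; "tool_rot": TCP orientation; "force": force on the tool from outside, world axes, zero at the start; "torque": the same for the moment, N m; "grip_width": finger opening in m; "finger_force": force on a finger pad.
Only numpy, scipy, OpenCV 4.12 (cv2) and the standard library are available. Lean on these libraries where they do the work, as an engineer would, in place of code of your own. Each camera call takes 0.05 s, during which the arm holds its last target. There are 200 camera calls.

## Task

Pack the order: carry the divided tray to the open order box and tip it on its red corner so that all the red finger inserts, and nothing else, slide out into the box, then set the tray back flat on its rubber mat with the other parts still in their bays. Once all the reds are in, shut the box's lid and stack every slug carton flat on the middle of the lid in one square column, edges flush, long sides along the lid's long sides. Leave the vise, the tap wrench and the depth gauge alone.

Things in the scene. Friction and masses are not known exactly. Their poses are not given: they have to be found in the camera images.
- tray_grip (a point): Centre of the black carrying bar over the middle of the light grey divided tray (0.24 to 0.39 kg): bar 76 mm long (tray x), 12 mm wide (tray y), 24 mm high, on two posts. 78 mm above the tray's underside; x and y run along the dividers, z up. Red bay: +x +y; blue bay: +x -y; black bay: -x -y; green bay: -x +y.
- tray_mid (a point): Centre of the tray's underside, axes as tray_grip. Tray 164 mm square, each corner cut off (42 mm along both sides); smooth floor 4 mm thick. Outer walls and two 3 mm dividers along the middle lines, all 34 mm high from the underside, make four bays; each bay's cut-off corner is an open gap, 59 mm wide, level with the floor. Parts slide on the floor from a slope of 11 to 17 degrees, along the walls into a corner from 20 to 32.
- tray_gap (a point): Middle of the red bay's rim gap, on the floor at the tray's cut-off +x +y corner (61 mm, 61 mm, -74 mm from tray_grip in the tray's axes). Axes as tray_grip.
- mat: Black rubber mat, 190 x 190 x 3 mm, fixed on the cart top, where the tray stands at the start. Origin: centre of its underside.
- red1_c (a point): Red plastic finger insert (short tube), 23 mm diameter, 28 mm long, 14 g. Its point is its centre; its z axis runs along the cylinder. Two to four of red1 to red4 are there, standing in the red bay.
- red2_c (a point): Red plastic finger insert (short tube), 23 mm diameter, 28 mm long, 14 g. Its point is its centre; its z axis runs along the cylinder. Two to four of red1 to red4 are there, standing in the red bay.
- red3_c (a point): Red plastic finger insert (short tube), 23 mm diameter, 28 mm long, 14 g. Its point is its centre; its z axis runs along the cylinder. Two to four of red1 to red4 are there, standing in the red bay.
- red4_c (a point): Red plastic finger insert (short tube), 23 mm diameter, 28 mm long, 14 g. Its point is its centre; its z axis runs along the cylinder. Two to four of red1 to red4 are there, standing in the red bay.
- blue1_c (a point): Blue plastic finger insert (short tube), standing in its bay, 23 mm diameter, 28 mm long, 14 g. Its point is its centre; its z axis runs along the cylinder.
- blue2_c (a point): Blue plastic finger insert (short tube), standing in its bay, 23 mm diameter, 28 mm long, 14 g. Its point is its centre; its z axis runs along the cylinder.
- black1_c (a point): Black plastic finger insert (short tube), standing in its bay, 23 mm diameter, 28 mm long, 14 g. Its point is its centre; its z axis runs along the cylinder.
- black2_c (a point): Black plastic finger insert (short tube), standing in its bay, 23 mm diameter, 28 mm long, 14 g. Its point is its centre; its z axis runs along the cylinder.
- plug_c (a point): Green resin plug (solid cylinder), standing in its bay, 23 mm diameter, 28 mm long, 14 g. Its point is its centre; its z axis runs along the cylinder.
- box: Grey order box, bolted to the cart top: 170 mm (x) x 130 mm (y) x 60 mm high, walls and floor 4 mm. Origin: centre of its underside, z up. A blue lid is hinged along its +y long side and stands open there at the start.
- lid (a joint): Hinge of the box's lid, rad: 0 shut (level on the box), 1.95 fully open (leaning back past upright against its stop). The hinge line lies along box x at box y = +65 mm, 60.5 mm high. The lid is not sprung: pushed over past upright (below about 1.5) it falls shut by itself, slowed by a soft damper; above that it falls open.
- lid_mid (a point): Centre of the lid's outer face, which is its flat top when shut (66.5 mm above the cart top). Lid 174 x 132 mm, 6 mm thick. Its axes coincide with the box's when shut and turn with the lid.
- lid_edge (a point): Outer end of the finger tab (60 mm wide, 16 mm long, 6 mm thick) in the middle of the lid's free long edge, 145 mm from the hinge line. Axes as lid_mid.
- carton1_c (a point): Closed cardboard carton of thumb slugs with an orange band, 100 mm (x) x 68 mm (y) x 32 mm high (z), 0.14 to 0.28 kg. Its point is its centre. Three or four of carton1 to carton4 are there, flat on the cart top at the start.
- carton2_c (a point): Closed cardboard carton of thumb slugs with a white band, 100 mm (x) x 68 mm (y) x 32 mm high (z), 0.14 to 0.28 kg. Its point is its centre. Three or four of carton1 to carton4 are there, flat on the cart top at the start.
- carton3_c (a point): Closed cardboard carton of thumb slugs with a yellow band, 100 mm (x) x 68 mm (y) x 32 mm high (z), 0.14 to 0.28 kg. Its point is its centre. Three or four of carton1 to carton4 are there, flat on the cart top at the start.
- carton4_c (a point): Closed cardboard carton of thumb slugs with a green band, 100 mm (x) x 68 mm (y) x 32 mm high (z), 0.14 to 0.28 kg. Its point is its centre. Three or four of carton1 to carton4 are there, flat on the cart top at the start.
- vise: Dark cast iron bench vise, about 150 x 80 x 100 mm, bolted down, with a white urethane thumb slug upright in its jaws (top at 122 mm). To be left alone. Origin: underside of its base.
- tap_wrench: Brass tap wrench, 170 mm long (x), 22 mm thick, lying loose on the cart. To be left alone. Origin: middle of its underside.
- depth_gauge: Aluminium depth gauge, 150 mm long (x), with a 70 mm cross bar, 11 mm thick, lying loose on the cart. To be left alone. Origin: middle of its underside.

How it is judged:
By the outcome, as a careful person would: the job done as asked, in the order asked, and still so for the second after the job is handed in, with the robot touching nothing.
Of carton1, carton2, carton3, carton4 only 3 to 4 are there at a start; the rules pass over those that are not, and their reading is None.
Of red1, red2, red3, red4 only 2 to 4 are there at a start; the rules pass over those that are not, and their reading is None.
At some moment in a run one of carton1, carton2 may be knocked a few centimetres aside while the robot is not near it.
It also fails if it takes over 210 s, if anything falls off the work surface, if the arm or the gripper's body presses on something with over 40 N, if the wrist force passes 120 N, or if a joint passes its speed limit or range.

## Working session

There is one attempt and no reset: what is moved stays moved. The work goes in short steps, Python scripts to look and compute and a tool call to move; the robot and the scene stay as the last step left them, time stands still between calls to the robot, and variables do not carry over. Pictures are saved under pics/ and viewed, at most 14 in all, crops included, and the job is handed in when it is done.

Besides the shell and the picture viewer there is one more tool, called after "Emit:" as name([rows], argument=value, ...), one row to a line, values as JSON. drive_tool: Moves the arm, as the interface text tells. Its arguments: {"type":"object","properties":{"increments":{"type":"array"},"grip_force":{"type":"number"}},"required":["increments"]}

```bash
mkdir -p pics; ls
python3 - <<'E'
from workcell import env, viewer, job
import cv2,numpy as np
s=env.sense();print(s)
for n in("scene","top"):
    p,d=viewer.capture(n);cv2.imwrite(f"pics/{n}0.png",p);np.save(f"{n}0.npy",d)
    c=viewer.camera_params(n);print(n,c, -np.array(c["R"]).T@np.array(c["t"]))
E
```

```text
pics
{'clock': 0.0, 'q': array([ 1.22840193,  0.33288449, -0.06467201,  1.46098208,  0.0215926 ,
        1.34988196, -0.08850481]), 'joint_vel': array([-8.37193914e-04, -1.79546494e-03,  2.39505234e-04,  7.46577806e-04,
        3.52992994e-04,  9.37653388e-05, -1.60700294e-03]), 'joint_efforts': array([-9.52415685e-04, -6.23261547e+01,  2.39425397e-02, -3.89904535e+01,
       -6.14190940e-02,  3.97756405e-02,  3.14887768e-05]), 'tcp_pos': array([ 0.19633614, -0.59293852,  0.22172652]), 'tool_rot': array([-7.14683459e-04,  9.87244272e-01,  1.59211223e-01, -1.50880294e-04]), 'force': array([ 0.1771586 , -0.28288682,  0.21155526]), 'torque': array([-0.0235601 , -0.04657229, -0.01809937]), 'finger_force': 0.0, 'grip_width': 0.08709329004265333}
scene {'fx': 408.3777670001159, 'fy': 408.3777670001159, 'cx': 260.0571339629464, 'cy': 184.1703919764344, 'R': array([[-0.79462894,  0.60699568, -0.01100431],
       [ 0.50275239,  0.64778549, -0.57237575],
       [-0.34030118, -0.46035877, -0.81991762]]), 't': array([ 0.4399806 , -0.23808304,  1.31194796])} [0.91577557 0.49112717 0.94425798]
top {'fx': 474.31260597237326, 'fy': 474.31260597237326, 'cx': 260.19638333805773, 'cy': 194.12259212508255, 'R': array([[ 0.02224333, -0.99957808, -0.01867887],
       [-0.98515194, -0.01873324, -0.17065967],
       [ 0.17023775,  0.02219756, -0.98515297]]), 't': array([0.0191141 , 0.55528193, 1.2319507 ])} [0.3368874  0.00216196 1.30878116]
```

Run:
```python
import cv2
for n in("scene","top"):
    p=cv2.imread(f"pics/{n}0.png");cv2.imwrite(f"pics/{n}0b.png",cv2.resize(p,(800,600),interpolation=cv2.INTER_CUBIC))
```

```text
(no output)
```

View pics/top0b.png

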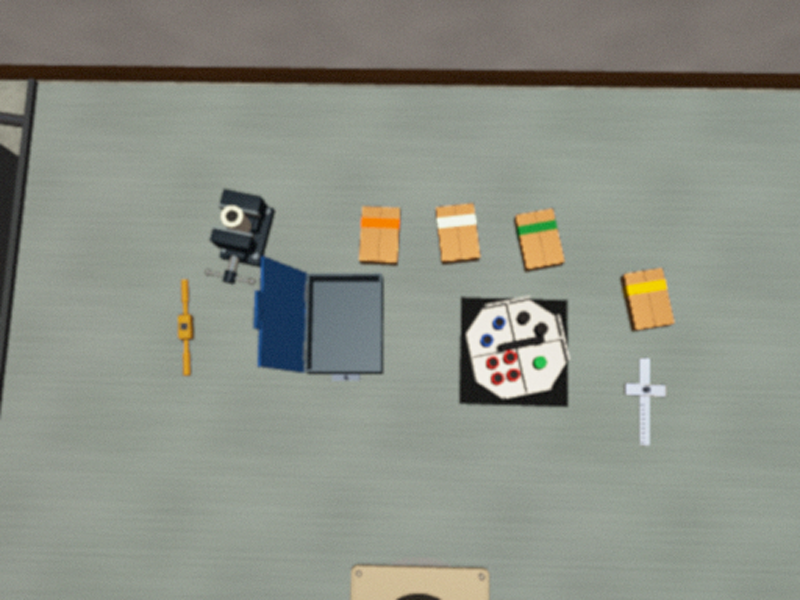

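View pics/scene0b.png

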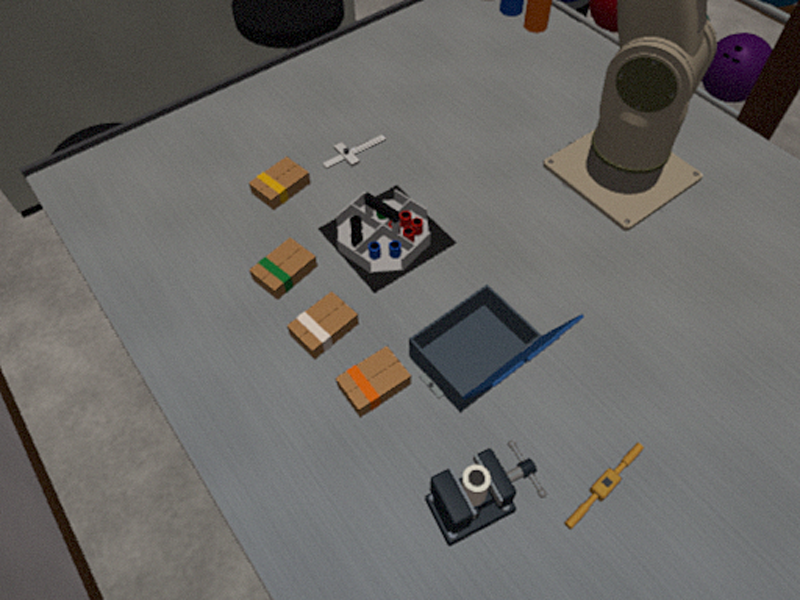

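The top view (800 px wide) shows all four reds in the tray's lower-left bay. The tray is at (517,350) with its bar running from (500,348) to (545,338). The box is at (345,323) with its lid on the left (world +y). The cartons are orange (380,235), white (458,233), green (540,239) and yellow (648,299). The scene view agrees with this.

```bash
cat > h.py <<'E'
from workcell import env, viewer, job
import cv2,numpy as np
def shot(n,save=None):
    p,d=viewer.capture(n); c=viewer.camera_params(n)
    if save: cv2.imwrite(f"pics/{save}.png",p)
    v,u=np.mgrid[:384,:512]
    C=np.stack([(u-c["cx"])/c["fx"]*d,(v-c["cy"])/c["fy"]*d,d],-1)
    W=(C-np.array(c["t"]))@np.array(c["R"])
    W[d==0]=np.nan
    return p,d,W
def rect(W,m,min_n=60):
    """components of mask -> (n, centre xy, median z, long, short, yaw of long side deg)"""
    k,l,st,_=cv2.connectedComponentsWithStats(m.astype(np.uint8)); out=[]
    for i in range(1,k):
        if st[i,4]<min_n: continue
        q=W[l==i]; r=cv2.minAreaRect((q[:,:2]*1000).astype(np.float32))
        (cx,cy),(w,h),a=r
        if w<h: w,h,a=h,w,a+90
        out.append((st[i,4],round(cx,1),round(cy,1),round(float(np.nanmedian(q[:,2]))*1000,1),round(w,1),round(h,1),round((a+90)%180-90,1),np.nanmedian(q[:,:2]*1000,0).round(1)))
    return out
def cartons(p,W):
    hsv=cv2.cvtColor(p,cv2.COLOR_BGR2HSV)
    m=(W[...,2]>0.024)&(W[...,0]>0.3)
    return m,hsv
E
python3 - <<'E'
from h import *
p,d,W=shot("top"); ps,ds,Ws=shot("scene")
for nm,P,w in(("top",p,W),("scene",ps,Ws)):
    hsv=cv2.cvtColor(P,cv2.COLOR_BGR2HSV)
    print(nm)
    z=w[...,2]; a=(w[...,0]>0.3)&(w[...,0]<0.95)&(abs(w[...,1])<0.6)
    print("table z",np.nanmedian(z[a]))
    for r in rect(w,a&(z>0.02)&(z<0.2),30): print(r)
    print("bar"); 
    for r in rect(w,a&(z>0.075)&(z<0.11)&(hsv[...,2]<70)&(w[...,1]<0)&(w[...,0]<0.65),20): print(r)
    print("mat")
    for r in rect(w,a&(z<0.012)&(hsv[...,2]<50)&(w[...,1]<0),50): print(r)
    print("box rim")
    for r in rect(w,a&(z>0.05)&(z<0.064)&(w[...,1]>0)&(w[...,0]<0.62),20): print(r)
    print("box floor")
    for r in rect(w,a&(z>0.0015)&(z<0.01)&(w[...,1]>0)&(hsv[...,2]<130)&(w[...,0]<0.65),200): print(r)
    print("reds")
    for r in rect(w,a&(hsv[...,1]>130)&((hsv[...,0]<6)|(hsv[...,0]>172)),10): print(r)
E
```

```text
top
table z -0.00016365428461981302
(np.int32(4143), 556.0, 227.0, 98.3, 392.3, 241.0, 58.9, array([567.3, 240.5]))
(np.int32(880), 688.6, -57.0, 31.2, 102.8, 68.7, 8.1, array([686.5, -57.1]))
(np.int32(867), 682.0, 82.3, 31.0, 101.9, 68.0, -1.3, array([681.4,  82.2]))
(np.int32(901), 679.5, -202.4, 31.0, 103.3, 69.8, 11.0, array([ 677.6, -201.3]))
(np.int32(957), 574.7, -391.5, 31.1, 100.9, 71.7, 10.6, array([ 573.7, -389.7]))
(np.int32(668), 485.5, -162.2, 35.8, 165.0, 164.2, -77.6, array([ 484.3, -163.3]))
(np.int32(61), 536.7, -173.2, 34.0, 21.6, 21.1, 56.2, array([ 536.6, -172.5]))
(np.int32(83), 509.1, 422.0, 21.9, 41.9, 23.0, 4.9, array([510.4, 424.1]))
(np.int32(60), 527.3, -130.5, 34.2, 22.3, 20.8, -15.4, array([ 527.2, -129.5]))
(np.int32(59), 495.3, -109.1, 34.8, 20.4, 19.4, 7.3, array([ 494.4, -110.2]))
(np.int32(62), 456.8, -118.9, 33.8, 21.8, 20.7, 3.4, array([ 456.5, -118.8]))
(np.int32(62), 458.3, -200.1, 34.8, 20.9, 20.2, 43.7, array([ 458.4, -199.9]))
(np.int32(60), 436.3, -154.2, 33.7, 21.0, 20.2, 0.6, array([ 436.2, -153.9]))
(np.int32(61), 430.1, -127.8, 34.0, 21
[... 1493 characters left out ...]
, 42.9, 22.7, 6.2, array([513.4, 424.8]))
bar
(np.int32(164), 487.3, -159.4, 90.5, 76.5, 14.0, -78.4, array([ 488.7, -157.5]))
mat
(np.int32(63), 411.8, -241.0, 3.4, 49.1, 31.2, 1.5, array([ 415.2, -244.8]))
(np.int32(706), 482.1, -160.7, 3.6, 194.6, 187.6, 89.8, array([534. , -88.5]))
box rim
(np.int32(566), 520.1, 139.2, 59.4, 172.7, 131.9, 1.2, array([523.1, 124.4]))
(np.int32(113), 604.0, 342.1, 54.1, 33.8, 19.7, -8.6, array([601.9, 341.9]))
box floor
(np.int32(1843), 509.1, 129.5, 4.7, 144.2, 106.5, 1.2, array([510.6, 130.3]))
reds
(np.int32(160), 442.2, -134.3, 34.1, 69.6, 39.3, 51.1, array([ 442.7, -127.2]))
(np.int32(10), 477.7, -147.3, 35.4, 34.1, 5.6, 67.4, array([ 476.2, -151.7]))
```

```bash
cat >> h.py <<'E'
from scipy.linalg import logm,expm
from scipy.spatial.transform import Rotation as Ro
def T(R,p):
    M=np.eye(4);M[:3,:3]=R;M[:3,3]=p;return M
def now():
    s=env.sense();q=s["tool_rot"];return T(Ro.from_quat([q[1],q[2],q[3],q[0]]).as_matrix(),s["tcp_pos"])
def down(p,yaw):
    """tool down, tool x at yaw (deg), p in mm"""
    return T((Ro.from_euler('z',yaw,degrees=True)*Ro.from_euler('x',180,degrees=True)).as_matrix(),np.array(p)/1000)
def plan(*targets,start=None):
    """targets: (T,N). prints one constant row for each leg"""
    A=now() if start is None else start
    for B,N in targets:
        X=expm(np.real(logm(np.linalg.inv(A)@B))/N)
        t=X[:3,3];r=Ro.from_matrix(X[:3,:3]).as_rotvec()
        print(N,"x",(np.r_[t/0.3,r/np.pi]).round(4).tolist(),"| mm",round(1000*np.linalg.norm(t),1),"deg",round(np.degrees(np.linalg.norm(r)),2)); A=B
E
python3 - <<'E'
from h import *
plan((down([486,-160,170],102.7),22),(down([486,-160,62],102.7),6))
E
```

```text
22 x [0.0865, 0.0036, 0.0079, -0.0, -0.0, -0.0213] | mm 26.1 deg 3.84
6 x [-0.0, 0.0, 0.06, 0.0, -0.0, 0.0] | mm 18.0 deg 0.0
```

Emit:
drive_tool([
  [0.0865, 0.0036, 0.0079, 0, 0, -0.0213, 87],
  [0.0865, 0.0036, 0.0079, 0, 0, -0.0213, 87],
  [0.0865, 0.0036, 0.0079, 0, 0, -0.0213, 87],
  [0.0865, 0.0036, 0.0079, 0, 0, -0.0213, 87],
  [0.0865, 0.0036, 0.0079, 0, 0, -0.0213, 87],
  [0.0865, 0.0036, 0.0079, 0, 0, -0.0213, 87],
  [0.0865, 0.0036, 0.0079, 0, 0, -0.0213, 87],
  [0.0865, 0.0036, 0.0079, 0, 0, -0.0213, 87],
  [0.0865, 0.0036, 0.0079, 0, 0, -0.0213, 87],
  [0.0865, 0.0036, 0.0079, 0, 0, -0.0213, 87],
  [0.0865, 0.0036, 0.0079, 0, 0, -0.0213, 87],
])

```text
clock: 1.12
tcp_pos: [0.4265, -0.4305, 0.1963]
tool_rot: [0.0, 0.862, 0.507, -0.0]
force: [-0.1, -0.9, 0.8]
grip_width: 0.0872
finger_force: 0.0
```

Emit:
drive_tool([
  [0.0865, 0.0036, 0.0079, 0, 0, -0.0213, 87],
  [0.0865, 0.0036, 0.0079, 0, 0, -0.0213, 87],
  [0.0865, 0.0036, 0.0079, 0, 0, -0.0213, 87],
  [0.0865, 0.0036, 0.0079, 0, 0, -0.0213, 87],
  [0.0865, 0.0036, 0.0079, 0, 0, -0.0213, 87],
  [0.0865, 0.0036, 0.0079, 0, 0, -0.0213, 87],
  [0.0865, 0.0036, 0.0079, 0, 0, -0.0213, 87],
  [0.0865, 0.0036, 0.0079, 0, 0, -0.0213, 87],
  [0.0865, 0.0036, 0.0079, 0, 0, -0.0213, 87],
  [0.0865, 0.0036, 0.0079, 0, 0, -0.0213, 87],
  [0.0865, 0.0036, 0.0079, 0, 0, -0.0213, 87],
  [0, 0, 0, 0, 0, 0, 87],
])

```text
clock: 2.12
tcp_pos: [0.4862, -0.1535, 0.1702]
tool_rot: [-0.0, 0.619, 0.785, 0.0]
force: [0.3, 0.6, 0.0]
grip_width: 0.0868
finger_force: 0.0
```

Run:
```python
from h import *
print(env.sense()["q"].round(2)); print(now().round(4))
plan((down([486,-160,62],102.7),7))
```

```text
[ 0.75  0.16 -0.58  1.81  0.09  1.2   0.38]
[[-2.324e-01  9.726e-01 -5.000e-04  4.862e-01]
 [ 9.726e-01  2.324e-01  9.000e-04 -1.535e-01]
 [ 1.000e-03 -3.000e-04 -1.000e+00  1.702e-01]
 [ 0.000e+00  0.000e+00  0.000e+00  1.000e+00]]
7 x [-0.003, -0.0008, 0.0515, -0.0, -0.0, 0.0006] | mm 15.5 deg 0.11
```

Emit:
drive_tool([
  [-0.003, -0.0008, 0.0515, 0, 0, 0.0006, 87],
  [-0.003, -0.0008, 0.0515, 0, 0, 0.0006, 87],
  [-0.003, -0.0008, 0.0515, 0, 0, 0.0006, 87],
  [-0.003, -0.0008, 0.0515, 0, 0, 0.0006, 87],
  [-0.003, -0.0008, 0.0515, 0, 0, 0.0006, 87],
  [-0.003, -0.0008, 0.0515, 0, 0, 0.0006, 87],
  [-0.003, -0.0008, 0.0515, 0, 0, 0.0006, 87],
  [0, 0, 0, 0, 0, 0, 87],
  [0, 0, 0, 0, 0, 0, 50],
  [0, 0, 0, 0, 0, 0, 40],
  [0, 0, 0, 0, 0, 0, 30],
  [0, 0, 0, 0, 0, 0, 24],
], grip_force=20)

```text
clock: 3.12
tcp_pos: [0.4868, -0.1668, 0.0632]
tool_rot: [0.001, 0.63, 0.777, 0.0]
force: [0.1, -0.5, 0.7]
grip_width: 0.068
finger_force: 0.0
```

Run:
```python
from h import *
s=env.sense();print(s["grip_width"],s["force"],now()[:3,3])
p,d,W=shot("scene","g1"); cv2.imwrite("pics/g1c.png",cv2.resize(p[90:210,170:330],(800,600),interpolation=cv2.INTER_CUBIC))
```

```text
0.06797488427642379 [ 0.1323908  -0.47919855  0.68597345] [ 0.4868038  -0.16676005  0.0632446 ]
```

View pics/g1c.png

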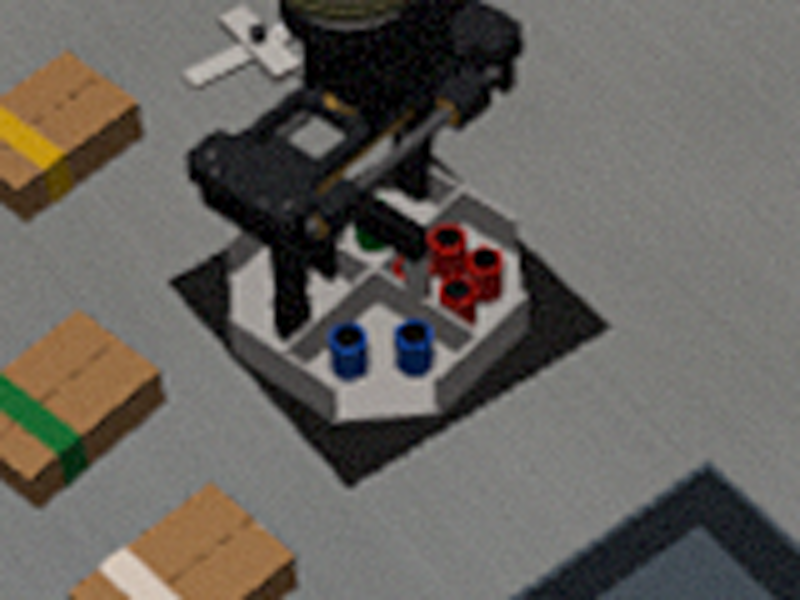

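The crop shows the fingers straddling the bar, about 7 mm off along it, with the tray untouched. The measured pose I planned from had not settled. I'll correct the offset and then close.

Emit:
drive_tool([
  [0.011, 0.001, 0.002, 0, 0, -0.002, 60],
  [0.011, 0.001, 0.002, 0, 0, -0.002, 60],
  [0, 0, 0, 0, 0, 0, 50],
  [0, 0, 0, 0, 0, 0, 40],
  [0, 0, 0, 0, 0, 0, 30],
], grip_force=20)

```text
clock: 3.58
tcp_pos: [0.4854, -0.1601, 0.0611]
tool_rot: [0.0, 0.625, 0.781, -0.0]
force: [0.4, 0.7, -0.0]
grip_width: 0.0471
finger_force: 0.0
```

Emit:
drive_tool([
  [0, 0, 0, 0, 0, 0, 24],
  [0, 0, 0, 0, 0, 0, 16],
  [0, 0, 0, 0, 0, 0, 8],
  [0, 0, 0, 0, 0, 0, 4],
  [0, 0, 0, 0, 0, 0, 0],
  [0, 0, 0, 0, 0, 0, 0],
  [0, 0, 0, 0, 0, 0, 0],
], grip_force=20)

```text
clock: 4.17
tcp_pos: [0.4855, -0.1601, 0.0611]
tool_rot: [0.0, 0.625, 0.781, 0.0]
force: [0.4, 0.7, -0.9]
grip_width: 0.0119
finger_force: 20.0
```

Emit:
drive_tool([
  [0, 0, 0, 0, 0, 0, 0],
  [0, 0, 0, 0, 0, 0, 0],
  [0, 0, 0, 0, 0, 0, 0],
  [0, 0, 0, 0, 0, 0, 0],
], grip_force=60)

```text
clock: 4.5
tcp_pos: [0.4855, -0.1601, 0.0611]
tool_rot: [0.0, 0.625, 0.781, 0.0]
force: [1.1, -0.8, -0.2]
grip_width: 0.0116
finger_force: 60.0
```

Run:
```python
from h import *
s=env.sense();print(s["grip_width"],s["force"],s["finger_force"]); A=now();print(A.round(4)); np.save("grasp.npy",A)
# bar pose (tray_grip) assumed: centre (486,-160,81) yaw 102.7
G=T(Ro.from_euler('z',102.7,degrees=True).as_matrix(),[.486,-.160,.081]); 
bx=np.array([.5199,.1394]); dyaw=np.radians(147.7); d=np.array([np.cos(dyaw),np.sin(dyaw)])
E=np.linalg.inv(G)@A   # tool in tray
E[1,3]=0
def tray(gap,tilt):
    ax=np.array([-d[1],d[0],0]) # rotate so d goes down: axis z x d
    R=Ro.from_rotvec(ax*np.radians(tilt)).as_matrix()@G[:3,:3]
    M=T(R,gap-R@np.array([.061,.061,-.074])); return M
g=bx-0.018*d
up=A.copy();up[2,3]+=.075
F=tray(np.r_[g,.105],0)@E; X=tray(np.r_[g,.072],20)@E; Y=tray(np.r_[g,.072],36)@E
# check d-point goes down
print((tray(np.r_[g,.072],36)@[-.061,-.061,-.074,1])[:3])
print(F[:3,3],Y[:3,3]); np.save("F.npy",F);np.save("X.npy",X);np.save("Y.npy",Y)
plan((up,5),(F,17),(X,6),(Y,8))
```

```text
0.011593137760224052 [ 1.08146608 -0.82202601 -0.21507661] 60.00013908371329
[[-2.188e-01  9.758e-01  2.000e-04  4.855e-01]
 [ 9.758e-01  2.188e-01 -1.000e-04 -1.601e-01]
 [-1.000e-04  2.000e-04 -1.000e+00  6.110e-02]
 [ 0.000e+00  0.000e+00  0.000e+00  1.000e+00]]
[0.65309888 0.05519516 0.17341297]
[0.60802711 0.08371052 0.15907951] [0.56723554 0.10949788 0.16644672]
5 x [-0.0, 0.0, -0.05, -0.0, -0.0, -0.0] | mm 15.0 deg 0.0
17 x [0.0414, 0.0339, -0.0045, -0.0, -0.0, 0.0] | mm 16.1 deg 0.0
6 x [0.0096, -0.0097, 0.0018, -0.0131, -0.0131, -0.0] | mm 4.1 deg 3.33
8 x [0.0046, -0.0046, -0.0099, -0.0079, -0.0078, -0.0] | mm 3.6 deg 2.0
```

Emit:
drive_tool([
  [0, 0, -0.01, 0, 0, 0, 0],
  [0, 0, -0.02, 0, 0, 0, 0],
  [0, 0, -0.04, 0, 0, 0, 0],
  [0, 0, -0.05, 0, 0, 0, 0],
  [0, 0, -0.05, 0, 0, 0, 0],
  [0, 0, -0.04, 0, 0, 0, 0],
  [0, 0, -0.03, 0, 0, 0, 0],
  [0, 0, -0.01, 0, 0, 0, 0],
  [0, 0, 0, 0, 0, 0, 0],
], grip_force=60)

```text
clock: 5.25
tcp_pos: [0.4858, -0.1603, 0.1369]
tool_rot: [0.001, 0.625, 0.781, 0.0]
force: [0.6, 1.0, -4.3]
grip_width: 0.0119
finger_force: 60.0
```

Emit:
drive_tool([
  [0.006, 0.005, -0.0007, 0, 0, 0, 0],
  [0.012, 0.01, -0.0014, 0, 0, 0, 0],
  [0.018, 0.015, -0.002, 0, 0, 0, 0],
  [0.025, 0.02, -0.0027, 0, 0, 0, 0],
  [0.031, 0.0253, -0.0034, 0, 0, 0, 0],
  [0.031, 0.0253, -0.0034, 0, 0, 0, 0],
  [0.031, 0.0253, -0.0034, 0, 0, 0, 0],
  [0.031, 0.0253, -0.0034, 0, 0, 0, 0],
  [0.031, 0.0253, -0.0034, 0, 0, 0, 0],
  [0.031, 0.0253, -0.0034, 0, 0, 0, 0],
  [0.031, 0.0253, -0.0034, 0, 0, 0, 0],
  [0.031, 0.0253, -0.0034, 0, 0, 0, 0],
])

```text
clock: 6.25
tcp_pos: [0.5394, -0.0513, 0.1461]
tool_rot: [-0.0, 0.625, 0.781, 0.0]
force: [0.4, 0.1, -4.2]
grip_width: 0.0113
finger_force: 60.0
```

Emit:
drive_tool([
  [0.031, 0.0253, -0.0034, 0, 0, 0, 0],
  [0.031, 0.0253, -0.0034, 0, 0, 0, 0],
  [0.031, 0.0253, -0.0034, 0, 0, 0, 0],
  [0.031, 0.0253, -0.0034, 0, 0, 0, 0],
  [0.031, 0.0253, -0.0034, 0, 0, 0, 0],
  [0.031, 0.0253, -0.0034, 0, 0, 0, 0],
  [0.031, 0.0253, -0.0034, 0, 0, 0, 0],
  [0.025, 0.02, -0.0027, 0, 0, 0, 0],
  [0.018, 0.015, -0.002, 0, 0, 0, 0],
  [0.012, 0.01, -0.0014, 0, 0, 0, 0],
  [0.006, 0.005, -0.0007, 0, 0, 0, 0],
  [0, 0, 0, 0, 0, 0, 0],
])

```text
clock: 7.25
tcp_pos: [0.5874, 0.0435, 0.1554]
tool_rot: [-0.0, 0.625, 0.781, 0.0]
force: [-0.2, 0.4, -4.0]
grip_width: 0.0116
finger_force: 60.0
```

Emit:
drive_tool([
  [0, 0, 0, 0, 0, 0, 0],
  [0, 0, 0, 0, 0, 0, 0],
  [0, 0, 0, 0, 0, 0, 0],
  [0, 0, 0, 0, 0, 0, 0],
])

```text
clock: 7.58
tcp_pos: [0.5872, 0.0427, 0.1554]
tool_rot: [0.0, 0.625, 0.78, -0.0]
force: [-0.5, 0.5, -3.3]
grip_width: 0.0114
finger_force: 60.0
```

Run:
```python
from h import *
s=env.sense();print(s["grip_width"],s["force"],s["q"].round(2)); print(now().round(4))
X=np.load("X.npy");Y=np.load("Y.npy");plan((X,8),(Y,8))
p,d,W=shot("scene","g2"); cv2.imwrite("pics/g2c.png",cv2.resize(p[120:300,200:440],(800,600),interpolation=cv2.INTER_CUBIC))
```

```text
0.011410701094801017 [-0.52510905  0.4624917  -3.25135718] [ 0.39  0.37 -0.66  1.62  0.24  1.23 -0.1 ]
[[-2.181e-01  9.759e-01  0.000e+00  5.872e-01]
 [ 9.759e-01  2.181e-01 -3.000e-04  4.270e-02]
 [-3.000e-04 -0.000e+00 -1.000e+00  1.554e-01]
 [ 0.000e+00  0.000e+00  0.000e+00  1.000e+00]]
8 x [0.0218, 0.0051, -0.0005, -0.0098, -0.0098, -0.0] | mm 6.7 deg 2.5
8 x [0.0046, -0.0046, -0.0099, -0.0079, -0.0078, -0.0] | mm 3.6 deg 2.0
```

View pics/g2c.png

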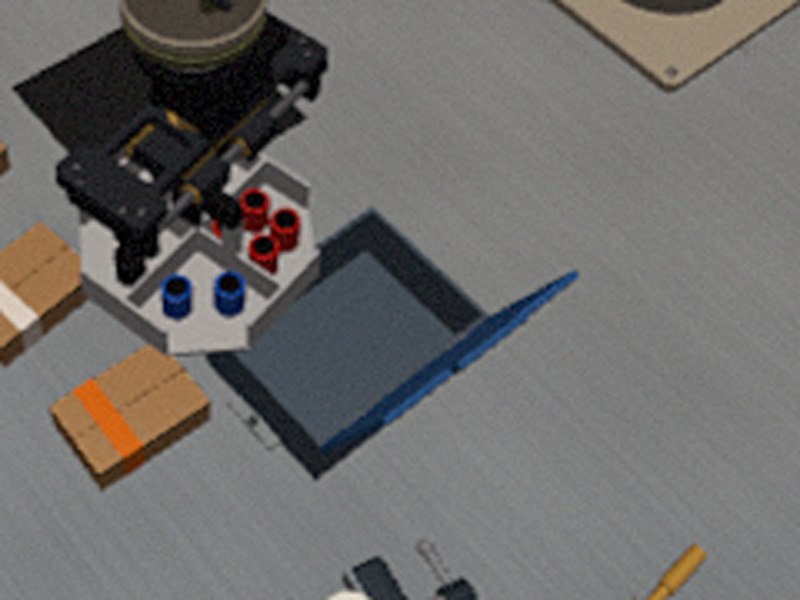

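The crop shows the tray level with all parts standing. The red gap at (318,235) is over the box's near side, about 45 mm short of the planned position. The next leg makes up that distance while tilting.

Emit:
drive_tool([
  [0.0145, 0.0034, -0.0003, -0.0065, -0.0065, 0, 0],
  [0.0145, 0.0034, -0.0003, -0.0065, -0.0065, 0, 0],
  [0.0145, 0.0034, -0.0003, -0.0065, -0.0065, 0, 0],
  [0.0145, 0.0034, -0.0003, -0.0065, -0.0065, 0, 0],
  [0.0145, 0.0034, -0.0003, -0.0065, -0.0065, 0, 0],
  [0.0145, 0.0034, -0.0003, -0.0065, -0.0065, 0, 0],
  [0.0145, 0.0034, -0.0003, -0.0065, -0.0065, 0, 0],
  [0.0145, 0.0034, -0.0003, -0.0065, -0.0065, 0, 0],
  [0.0145, 0.0034, -0.0003, -0.0065, -0.0065, 0, 0],
  [0.0145, 0.0034, -0.0003, -0.0065, -0.0065, 0, 0],
  [0.0145, 0.0034, -0.0003, -0.0065, -0.0065, 0, 0],
  [0.0145, 0.0034, -0.0003, -0.0065, -0.0065, 0, 0],
])

```text
clock: 8.63
tcp_pos: [0.5875, 0.0982, 0.1523]
tool_rot: [0.173, 0.615, 0.769, 0.02]
force: [0.2, 0.1, -3.8]
grip_width: 0.0114
finger_force: 60.0
```

Emit:
drive_tool([
  [0, 0, 0, 0, 0, 0, 0],
  [0.0031, -0.0031, -0.0066, -0.0053, -0.0053, 0, 0],
  [0.0031, -0.0031, -0.0066, -0.0053, -0.0053, 0, 0],
  [0.0031, -0.0031, -0.0066, -0.0053, -0.0053, 0, 0],
  [0.0031, -0.0031, -0.0066, -0.0053, -0.0053, 0, 0],
  [0.0031, -0.0031, -0.0066, -0.0053, -0.0053, 0, 0],
  [0.0031, -0.0031, -0.0066, -0.0053, -0.0053, 0, 0],
  [0, 0, 0, 0, 0, 0, 0],
  [0, 0, 0, 0, 0, 0, 0],
  [0, 0, 0, 0, 0, 0, 0],
  [0, 0, 0, 0, 0, 0, 0],
  [0, 0, 0, 0, 0, 0, 0],
])

```text
clock: 9.63
tcp_pos: [0.5782, 0.1027, 0.1599]
tool_rot: [0.24, 0.607, 0.757, 0.027]
force: [0.5, 1.0, -4.5]
grip_width: 0.0115
finger_force: 60.0
```

Run:
```python
from h import *
s=env.sense();print(s["grip_width"],s["force"],s["q"].round(2)); print(now().round(4))
Y=np.load("Y.npy");plan((Y,8))
p,d,W=shot("scene","g3"); cv2.imwrite("pics/g3c.png",cv2.resize(p[120:300,220:460],(800,600),interpolation=cv2.INTER_CUBIC))
```

```text
0.011493132082974651 [ 0.47825443  1.01653343 -4.53944364] [ 0.13  0.16 -0.68  1.93  0.67  0.95 -0.67]
[[-0.1485  0.9064  0.3956  0.5782]
 [ 0.9318  0.2622 -0.2509  0.1027]
 [-0.3311  0.3314 -0.8835  0.1599]
 [ 0.      0.      0.      1.    ]]
8 x [0.0022, -0.0023, -0.0052, -0.004, -0.0039, -0.0] | mm 1.8 deg 1.01
```

View pics/g3c.png

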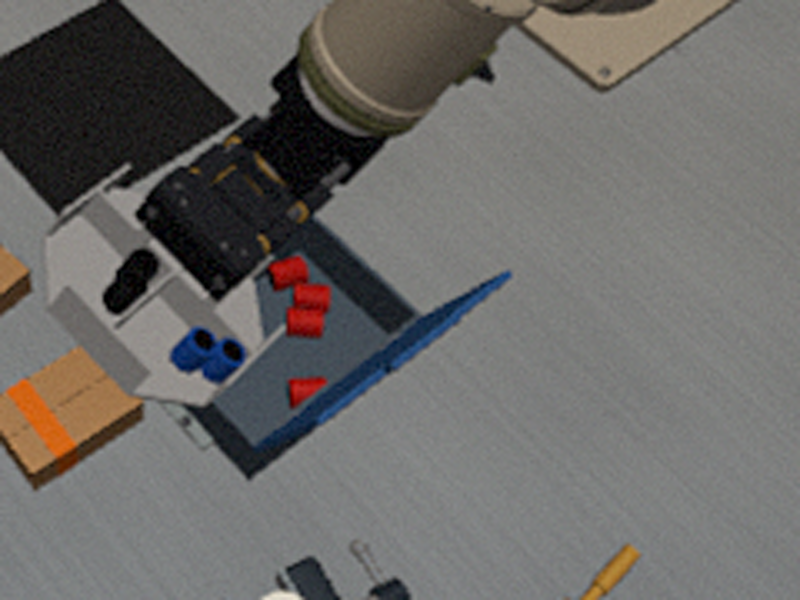

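All four reds lie in the box at (288,272), (312,297), (305,322) and (307,392). The blues and blacks are still in their bays. Now I'll level the tray and carry it back gently.

Run:
```python
from h import *
G=np.load("grasp.npy"); L=G.copy();L[:3,3]=[.585,.05,.165]; U=G.copy();U[2,3]=.125; U2=G.copy();U2[2,3]=.0620
plan((L,11),(U,20),(U2,7))
```

```text
11 x [-0.0162, -0.0014, 0.0012, 0.01, 0.01, -0.0] | mm 4.9 deg 2.54
20 x [-0.0305, -0.0238, 0.0067, -0.0, -0.0, -0.0] | mm 11.8 deg 0.0
7 x [0.0, -0.0, 0.03, -0.0, -0.0, -0.0] | mm 9.0 deg 0.0
```

Emit:
drive_tool([
  [-0.008, -0.0007, 0.0006, 0.005, 0.005, 0, 0],
  [-0.0162, -0.0014, 0.0012, 0.01, 0.01, 0, 0],
  [-0.0162, -0.0014, 0.0012, 0.01, 0.01, 0, 0],
  [-0.0162, -0.0014, 0.0012, 0.01, 0.01, 0, 0],
  [-0.0162, -0.0014, 0.0012, 0.01, 0.01, 0, 0],
  [-0.0162, -0.0014, 0.0012, 0.01, 0.01, 0, 0],
  [-0.0162, -0.0014, 0.0012, 0.01, 0.01, 0, 0],
  [-0.0162, -0.0014, 0.0012, 0.01, 0.01, 0, 0],
  [-0.0162, -0.0014, 0.0012, 0.01, 0.01, 0, 0],
  [-0.0162, -0.0014, 0.0012, 0.01, 0.01, 0, 0],
  [-0.0162, -0.0014, 0.0012, 0.01, 0.01, 0, 0],
  [-0.008, -0.0007, 0.0006, 0.005, 0.005, 0, 0],
])

```text
clock: 10.68
tcp_pos: [0.5855, 0.0482, 0.1648]
tool_rot: [-0.001, 0.626, 0.78, -0.0]
force: [0.2, -0.4, -2.8]
grip_width: 0.0113
finger_force: 60.0
```

Emit:
drive_tool([
  [-0.006, -0.0048, 0.0013, 0, 0, 0, 0],
  [-0.012, -0.0095, 0.0027, 0, 0, 0, 0],
  [-0.018, -0.0143, 0.004, 0, 0, 0, 0],
  [-0.024, -0.019, 0.0053, 0, 0, 0, 0],
  [-0.0305, -0.0238, 0.0067, 0, 0, 0, 0],
  [-0.0305, -0.0238, 0.0067, 0, 0, 0, 0],
  [-0.0305, -0.0238, 0.0067, 0, 0, 0, 0],
  [-0.0305, -0.0238, 0.0067, 0, 0, 0, 0],
  [-0.0305, -0.0238, 0.0067, 0, 0, 0, 0],
  [-0.0305, -0.0238, 0.0067, 0, 0, 0, 0],
  [-0.0305, -0.0238, 0.0067, 0, 0, 0, 0],
  [-0.0305, -0.0238, 0.0067, 0, 0, 0, 0],
])

```text
clock: 11.68
tcp_pos: [0.5345, -0.0556, 0.1447]
tool_rot: [-0.0, 0.625, 0.781, -0.0]
force: [-0.8, 0.4, -3.6]
grip_width: 0.0113
finger_force: 60.0
```

Emit:
drive_tool([
  [-0.0305, -0.0238, 0.0067, 0, 0, 0, 0],
  [-0.0305, -0.0238, 0.0067, 0, 0, 0, 0],
  [-0.0305, -0.0238, 0.0067, 0, 0, 0, 0],
  [-0.0305, -0.0238, 0.0067, 0, 0, 0, 0],
  [-0.0305, -0.0238, 0.0067, 0, 0, 0, 0],
  [-0.0305, -0.0238, 0.0067, 0, 0, 0, 0],
  [-0.0305, -0.0238, 0.0067, 0, 0, 0, 0],
  [-0.0305, -0.0238, 0.0067, 0, 0, 0, 0],
  [-0.024, -0.019, 0.0053, 0, 0, 0, 0],
  [-0.018, -0.0143, 0.004, 0, 0, 0, 0],
  [-0.012, -0.0095, 0.0027, 0, 0, 0, 0],
  [-0.006, -0.0048, 0.0013, 0, 0, 0, 0],
])

```text
clock: 12.68
tcp_pos: [0.485, -0.1596, 0.1247]
tool_rot: [-0.0, 0.625, 0.78, -0.0]
force: [-0.5, 0.2, -3.6]
grip_width: 0.0116
finger_force: 60.0
```

Emit:
drive_tool([
  [0, 0, 0, 0, 0, 0, 0],
  [0, 0, 0, 0, 0, 0, 0],
  [0, 0, 0, 0, 0, 0, 0],
  [0, 0, 0, 0, 0, 0, 0],
  [0, 0, 0, 0, 0, 0, 0],
])

```text
clock: 13.1
tcp_pos: [0.4854, -0.1586, 0.1249]
tool_rot: [-0.0, 0.625, 0.781, 0.0]
force: [0.3, -0.2, -3.3]
grip_width: 0.0114
finger_force: 60.0
```

Run:
```python
from h import *
G=np.load("grasp.npy");U2=G.copy();U2[2,3]=.0625
print(now().round(4));plan((U2,8))
p,d,W=shot("scene","g4"); cv2.imwrite("pics/g4c.png",cv2.resize(p[80:260,180:420],(800,600),interpolation=cv2.INTER_CUBIC))
```

```text
[[-2.194e-01  9.756e-01 -6.000e-04  4.854e-01]
 [ 9.756e-01  2.194e-01  5.000e-04 -1.586e-01]
 [ 6.000e-04 -5.000e-04 -1.000e+00  1.249e-01]
 [ 0.000e+00  0.000e+00  0.000e+00  1.000e+00]]
8 x [-0.0006, -0.0001, 0.026, -0.0, -0.0, 0.0] | mm 7.8 deg 0.01
```

View pics/g4c.png

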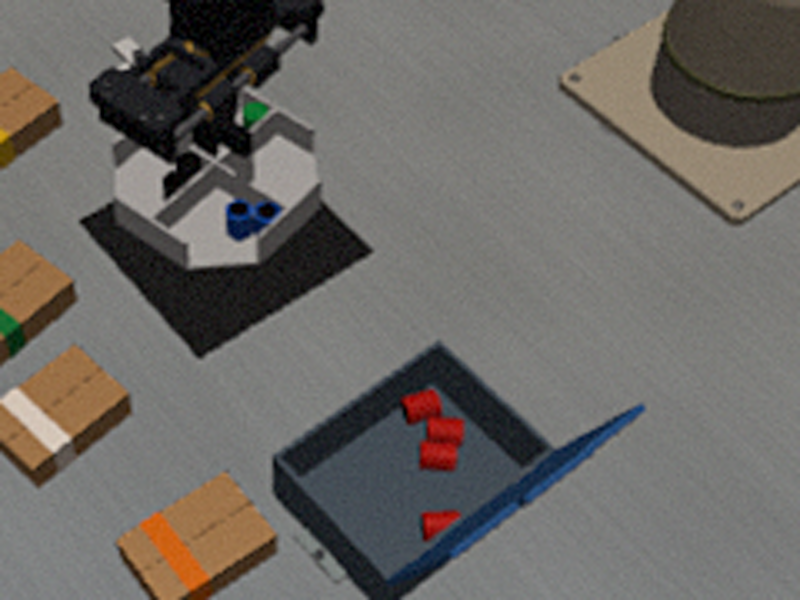

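The red bay is empty, four reds are in the box, and the blues, blacks and green are still in the tray, which is level over the mat. Lowering it now.

Emit:
drive_tool([
  [-0.0006, -0.0001, 0.013, 0, 0, 0, 0],
  [-0.0006, -0.0001, 0.026, 0, 0, 0, 0],
  [-0.0006, -0.0001, 0.026, 0, 0, 0, 0],
  [-0.0006, -0.0001, 0.026, 0, 0, 0, 0],
  [-0.0006, -0.0001, 0.026, 0, 0, 0, 0],
  [-0.0006, -0.0001, 0.026, 0, 0, 0, 0],
  [-0.0006, -0.0001, 0.026, 0, 0, 0, 0],
  [-0.0006, -0.0001, 0.026, 0, 0, 0, 0],
  [0, 0, 0.013, 0, 0, 0, 0],
  [0, 0, 0.0025, 0, 0, 0, 0],
  [0, 0, 0.0025, 0, 0, 0, 0],
  [0, 0, 0, 0, 0, 0, 0],
])

```text
clock: 14.15
tcp_pos: [0.4855, -0.1605, 0.0611]
tool_rot: [-0.0, 0.625, 0.781, 0.0]
force: [-0.3, 0.2, -2.5]
grip_width: 0.011
finger_force: 60.0
```

Emit:
drive_tool([
  [0, 0, 0, 0, 0, 0, 0],
  [0, 0, 0, 0, 0, 0, 16],
  [0, 0, 0, 0, 0, 0, 20],
  [0, 0, 0, 0, 0, 0, 40],
  [0, 0, 0, 0, 0, 0, 60],
  [0, 0, 0, 0, 0, 0, 60],
  [0, 0, -0.02, 0, 0, 0, 60],
  [0, 0, -0.05, 0, 0, 0, 60],
  [0, 0, -0.1, 0, 0, 0, 60],
  [0, 0, -0.1, 0, 0, 0, 60],
  [0, 0, -0.1, 0, 0, 0, 60],
  [0, 0, -0.1, 0, 0, 0, 60],
], grip_force=20)

```text
clock: 15.15
tcp_pos: [0.4852, -0.1603, 0.204]
tool_rot: [-0.0, 0.625, 0.781, 0.0]
force: [0.7, -0.7, 0.0]
grip_width: 0.0593
finger_force: 0.0
```

Run:
```python
from h import *
A=now(); U=A.copy();U[2,3]=.29
P=down([517,303,290],91.2);D=down([517,303,160],91.2);S=down([517,180,165],91.2)
plan((U,4),(P,20),(D,6),(S,16))
p,d,W=shot("top","t1"); ps,ds,Ws=shot("scene")
z=W[...,2]; print([r for r in rect(W,(z>.09)&(z<.21)&(W[...,1]>.17)&(W[...,0]<.61),30)])
z=Ws[...,2];hsv=cv2.cvtColor(ps,cv2.COLOR_BGR2HSV)
m=(hsv[...,0]>100)&(hsv[...,0]<125)&(hsv[...,1]>120)&(Ws[...,1]>.19); q=Ws[m]; i=q[:,2].argmax(); print(q[i],q.min(0),q.max(0))
```

```text
4 x [0.0, -0.0, -0.0717, 0.0, 0.0, -0.0] | mm 21.5 deg 0.0
20 x [0.0761, 0.015, 0.0, -0.0, -0.0, 0.0032] | mm 23.3 deg 0.57
6 x [-0.0, -0.0, 0.0722, -0.0, 0.0, 0.0] | mm 21.7 deg 0.0
16 x [-0.0256, -0.0005, -0.001, -0.0, 0.0, 0.0] | mm 7.7 deg 0.0
[(np.int32(1688), 516.9, 237.4, 144.6, 174.5, 49.1, 0.8, array([514.6, 236.8]))]
[0.50293417 0.25914138 0.19847002] [0.33000849 0.19033731 0.00062374] [0.74623935 0.36938277 0.19847002]
```

Emit:
drive_tool([
  [0, 0, -0.0717, 0, 0, 0, 0],
  [0, 0, -0.0717, 0, 0, 0, 0],
  [0, 0, -0.0717, 0, 0, 0, 0],
  [0, 0, -0.0717, 0, 0, 0, 0],
  [0.038, 0.0075, 0, 0, 0, 0.0016, 0],
  [0.0761, 0.015, 0, 0, 0, 0.0032, 0],
  [0.0761, 0.015, 0, 0, 0, 0.0032, 0],
  [0.0761, 0.015, 0, 0, 0, 0.0032, 0],
  [0.0761, 0.015, 0, 0, 0, 0.0032, 0],
  [0.0761, 0.015, 0, 0, 0, 0.0032, 0],
  [0.0761, 0.015, 0, 0, 0, 0.0032, 0],
  [0.0761, 0.015, 0, 0, 0, 0.0032, 0],
], grip_force=10)

```text
clock: 16.25
tcp_pos: [0.4862, 0.0154, 0.2876]
tool_rot: [-0.0, 0.654, 0.756, -0.0]
force: [-0.1, -0.6, 0.1]
grip_width: 0.0006
finger_force: 0.0
```

Emit:
drive_tool([
  [0.0761, 0.015, 0, 0, 0, 0.0032, 0],
  [0.0761, 0.015, 0, 0, 0, 0.0032, 0],
  [0.0761, 0.015, 0, 0, 0, 0.0032, 0],
  [0.0761, 0.015, 0, 0, 0, 0.0032, 0],
  [0.0761, 0.015, 0, 0, 0, 0.0032, 0],
  [0.0761, 0.015, 0, 0, 0, 0.0032, 0],
  [0.0761, 0.015, 0, 0, 0, 0.0032, 0],
  [0.0761, 0.015, 0, 0, 0, 0.0032, 0],
  [0.0761, 0.015, 0, 0, 0, 0.0032, 0],
  [0.0761, 0.015, 0, 0, 0, 0.0032, 0],
  [0.0761, 0.015, 0, 0, 0, 0.0032, 0],
  [0.0761, 0.015, 0, 0, 0, 0.0032, 0],
])

```text
clock: 17.25
tcp_pos: [0.5155, 0.2927, 0.2875]
tool_rot: [-0.001, 0.699, 0.716, -0.0]
force: [-0.2, 0.2, 0.6]
grip_width: 0.0004
finger_force: 0.0
```

Emit:
drive_tool([
  [0.038, 0.0075, 0, 0, 0, 0.0016, 0],
  [0, 0, 0, 0, 0, 0, 0],
  [0, 0, 0, 0, 0, 0, 0],
  [0, 0, 0, 0, 0, 0, 0],
  [0, 0, 0, 0, 0, 0, 0],
])

```text
clock: 17.67
tcp_pos: [0.5181, 0.3017, 0.2881]
tool_rot: [-0.0, 0.701, 0.713, -0.0]
force: [-0.8, 0.6, -0.3]
grip_width: 0.0004
finger_force: 0.0
```

Run:
```python
from h import *
D=down([517,303,160],91.2);S=down([517,180,165],91.2)
print(env.sense()["q"].round(2));plan((D,6),(S,16))
```

```text
[ 0.06  0.37 -0.87  1.39  0.28  1.51 -0.78]
6 x [0.0008, -0.0006, 0.0712, -0.0, 0.0, -0.0001] | mm 21.4 deg 0.03
16 x [-0.0256, -0.0005, -0.001, -0.0, 0.0, 0.0] | mm 7.7 deg 0.0
```

Emit:
drive_tool([
  [0.0008, -0.0006, 0.0712, 0, 0, 0, 0],
  [0.0008, -0.0006, 0.0712, 0, 0, 0, 0],
  [0.0008, -0.0006, 0.0712, 0, 0, 0, 0],
  [0.0008, -0.0006, 0.0712, 0, 0, 0, 0],
  [0.0008, -0.0006, 0.0712, 0, 0, 0, 0],
  [0.0008, -0.0006, 0.0712, 0, 0, 0, 0],
  [0, 0, 0, 0, 0, 0, 0],
  [-0.0256, -0.0005, -0.001, 0, 0, 0, 0],
  [-0.0256, -0.0005, -0.001, 0, 0, 0, 0],
  [-0.0256, -0.0005, -0.001, 0, 0, 0, 0],
  [-0.0256, -0.0005, -0.001, 0, 0, 0, 0],
  [-0.0256, -0.0005, -0.001, 0, 0, 0, 0],
])

```text
clock: 18.67
tcp_pos: [0.5172, 0.2651, 0.1626]
tool_rot: [0.0, 0.7, 0.714, 0.001]
force: [0.2, 1.3, 0.5]
grip_width: 0.0005
finger_force: 0.4
```

Emit:
drive_tool([
  [-0.0256, -0.0005, -0.001, 0, 0, 0, 0],
  [-0.0256, -0.0005, -0.001, 0, 0, 0, 0],
  [-0.0256, -0.0005, -0.001, 0, 0, 0, 0],
  [-0.0256, -0.0005, -0.001, 0, 0, 0, 0],
  [-0.0256, -0.0005, -0.001, 0, 0, 0, 0],
  [-0.0256, -0.0005, -0.001, 0, 0, 0, 0],
])

```text
clock: 19.17
tcp_pos: [0.5166, 0.219, 0.1633]
tool_rot: [-0.0, 0.7, 0.714, -0.0]
force: [0.4, 1.0, 0.7]
grip_width: 0.0005
finger_force: 0.3
```

Emit:
drive_tool([
  [-0.0256, -0.0005, -0.001, 0, 0, 0, 0],
  [-0.0256, -0.0005, -0.001, 0, 0, 0, 0],
  [-0.0256, -0.0005, -0.001, 0, 0, 0, 0],
  [-0.0256, -0.0005, -0.001, 0, 0, 0, 0],
  [-0.0256, -0.0005, -0.001, 0, 0, 0, 0],
  [0, 0, 0, 0, 0, 0, 0],
  [0, 0, 0, 0, 0, 0, 0],
  [0, 0, 0, 0, 0, 0, 0],
])

```text
clock: 19.83
tcp_pos: [0.5166, 0.1818, 0.1648]
tool_rot: [-0.0, 0.7, 0.714, 0.0]
force: [0.2, -0.0, 0.1]
grip_width: 0.0007
finger_force: 0.0
```

Run:
```python
from h import *
s=env.sense();print(s["force"],s["clock"],now()[:3,3])
ps,ds,Ws=shot("scene")
hsv=cv2.cvtColor(ps,cv2.COLOR_BGR2HSV)
m=(hsv[...,0]>100)&(hsv[...,0]<125)&(hsv[...,1]>120)&(Ws[...,1]>.0)&(Ws[...,0]<.64); q=Ws[m]; print(len(q),np.percentile(q,[2,50,98],axis=0).round(3))
cv2.imwrite("pics/l1.png",cv2.resize(ps[120:330,200:480],(800,600)))
```

```text
[ 0.20283147 -0.02205312  0.08298556] 19.8333 [0.51659933 0.18175011 0.16481678]
2198 [[0.44  0.136 0.057]
 [0.545 0.185 0.107]
 [0.606 0.219 0.292]]
```

Emit:
drive_tool([
  [0, 0, -0.07, 0, 0, 0, 40],
  [0, 0, -0.07, 0, 0, 0, 60],
  [0, 0, -0.07, 0, 0, 0, 80],
  [0, 0, -0.07, 0, 0, 0, 87],
  [0, -0.07, 0, 0, 0, 0.03, 87],
  [0, -0.07, 0, 0, 0, 0.03, 87],
  [0, -0.07, 0, 0, 0, 0.03, 87],
  [0, -0.07, 0, 0, 0, 0.03, 87],
  [0, 0, 0, 0, 0, 0, 87],
  [0, 0, 0, 0, 0, 0, 87],
  [0, 0, 0, 0, 0, 0, 87],
])

```text
clock: 20.8
tcp_pos: [0.4342, 0.1915, 0.2489]
tool_rot: [-0.0, 0.821, 0.571, 0.0]
force: [0.3, -1.0, -0.5]
grip_width: 0.0656
finger_force: 0.0
```

```bash
cat >> h.py <<'E'
def carts():
    for n in("top","scene"):
        p,d,W=shot(n); z=W[...,2]; hsv=cv2.cvtColor(p,cv2.COLOR_BGR2HSV)
        a=(W[...,0]>.3)&(W[...,0]<.95)&(W[...,1]>-.5)&(W[...,1]<.28)
        b=hsv[...,1]>60
        print(n)
        for r in rect(W,a&(z>.024)&(z<.045),300): print(r)
        print(" lid/stack")
        for lo,hi in((.060,.075),(.09,.106),(.122,.138),(.154,.170),(.186,.205)):
            for r in rect(W,a&(z>lo)&(z<hi)&(W[...,0]<.63)&(W[...,1]>.04),150): print("  ",r)
E
python3 - <<'E'
from h import *
s=env.sense();print(s["clock"],s["q"].round(2)); print(now().round(3))
carts()
E
```

```text
20.8 [ 0.34  0.03 -0.86  1.76  0.03  1.35 -0.88]
[[ 0.348  0.937 -0.     0.434]
 [ 0.937 -0.348  0.     0.192]
 [ 0.    -0.    -1.     0.249]
 [ 0.     0.     0.     1.   ]]
top
(np.int32(870), 703.5, -82.0, 31.2, 101.7, 68.5, 7.8, array([702.4, -82. ]))
(np.int32(863), 682.3, 82.3, 31.4, 101.5, 67.9, -1.7, array([681.3,  82.1]))
(np.int32(882), 678.8, -202.6, 31.1, 100.2, 69.4, 11.9, array([ 678.2, -201.4]))
(np.int32(936), 574.1, -390.4, 31.2, 100.1, 70.7, 11.0, array([ 573.6, -390.1]))
 lid/stack
   (np.int32(2818), 519.0, 133.1, 65.8, 173.4, 148.3, 1.6, array([514.2, 124.6]))
scene
(np.int32(575), 575.1, -388.7, 32.6, 102.8, 73.3, 10.9, array([ 578.3, -384.9]))
(np.int32(667), 506.6, -156.9, 34.8, 168.3, 123.1, -78.1, array([ 499.7, -151. ]))
(np.int32(766), 679.9, -200.0, 32.4, 102.1, 72.8, 10.9, array([ 682.1, -196.9]))
(np.int32(873), 704.8, -80.3, 32.5, 101.3, 70.4, 7.8, array([707.5, -77.8]))
(np.int32(1054), 683.6, 83.8, 32.3, 100.3, 70.0, -1.9, array([685.6,  86.3]))
 lid/stack
   (np.int32(3414), 520.2, 135.4, 67.0, 174.4, 152.0, 0.9, array([524.4, 142. ]))
```

White (carton2) has already been knocked to about (704,-81). The lid is shut. I'll pick up orange first.

Run:
```python
from h import *
plan((down([683,83,150],-1.8),18))
```

```text
18 x [0.0273, 0.0462, 0.0182, -0.0, 0.0, 0.022] | mm 17.0 deg 3.96
```

Emit:
drive_tool([
  [0.0273, 0.0462, 0.0182, 0, 0, 0.022, 87],
  [0.0273, 0.0462, 0.0182, 0, 0, 0.022, 87],
  [0.0273, 0.0462, 0.0182, 0, 0, 0.022, 87],
  [0.0273, 0.0462, 0.0182, 0, 0, 0.022, 87],
  [0.0273, 0.0462, 0.0182, 0, 0, 0.022, 87],
  [0.0273, 0.0462, 0.0182, 0, 0, 0.022, 87],
  [0.0273, 0.0462, 0.0182, 0, 0, 0.022, 87],
  [0.0273, 0.0462, 0.0182, 0, 0, 0.022, 87],
  [0.0273, 0.0462, 0.0182, 0, 0, 0.022, 87],
])

```text
clock: 21.65
tcp_pos: [0.5768, 0.177, 0.1983]
tool_rot: [-0.001, 0.957, 0.29, -0.001]
force: [0.6, -0.6, 0.4]
grip_width: 0.0871
finger_force: 0.0
```

Emit:
drive_tool([
  [0.0273, 0.0462, 0.0182, 0, 0, 0.022, 87],
  [0.0273, 0.0462, 0.0182, 0, 0, 0.022, 87],
  [0.0273, 0.0462, 0.0182, 0, 0, 0.022, 87],
  [0.0273, 0.0462, 0.0182, 0, 0, 0.022, 87],
  [0.0273, 0.0462, 0.0182, 0, 0, 0.022, 87],
  [0.0273, 0.0462, 0.0182, 0, 0, 0.022, 87],
  [0.0273, 0.0462, 0.0182, 0, 0, 0.022, 87],
  [0.0273, 0.0462, 0.0182, 0, 0, 0.022, 87],
  [0.0273, 0.0462, 0.0182, 0, 0, 0.022, 87],
])

```text
clock: 22.4
tcp_pos: [0.6834, 0.0821, 0.1487]
tool_rot: [-0.0, 1.0, -0.017, -0.001]
force: [0.1, 0.2, -0.0]
grip_width: 0.0871
finger_force: 0.0
```

Emit:
drive_tool([
  [0, 0, 0, 0, 0, 0, 87],
  [0, 0, 0, 0, 0, 0, 87],
  [0, 0, 0, 0, 0, 0, 87],
  [0, 0, 0, 0, 0, 0, 87],
  [0, 0, 0, 0, 0, 0, 87],
])

```text
clock: 22.82
tcp_pos: [0.6824, 0.0842, 0.1507]
tool_rot: [-0.0, 1.0, -0.014, -0.0]
force: [0.6, 0.5, 1.1]
grip_width: 0.0868
finger_force: 0.0
```

Run:
```python
from h import *
print(env.sense()["q"].round(2),now()[:3,3])
p,d,W=shot("scene");z=W[...,2]
for r in rect(W,(W[...,0]>.6)&(W[...,1]>.02)&(W[...,1]<.2)&(z>.024)&(z<.045),300): print(r)
plan((down([683,83,50],-1.8),5),(down([683,83,6],-1.8),4))
```

```text
[ 0.18  0.57 -0.54  1.34  0.29  1.31 -1.97] [0.68239071 0.08421213 0.15065326]
(np.int32(877), 683.7, 84.3, 32.3, 101.1, 70.5, -2.6, array([694.2,  92.2]))
5 x [0.0004, 0.0007, 0.0671, -0.0, 0.0, 0.0002] | mm 20.1 deg 0.03
4 x [0.0, 0.0, 0.0367, -0.0, 0.0, -0.0] | mm 11.0 deg 0.0
```

Emit:
drive_tool([
  [0.0006, 0.0008, 0.0671, 0, 0, 0, 87],
  [0.0006, 0.0006, 0.0671, 0, 0, 0, 87],
  [0.0006, 0.0006, 0.0671, 0, 0, 0, 87],
  [0.0006, 0.0006, 0.0671, 0, 0, 0, 87],
  [0.0004, 0.0006, 0.0671, 0, 0, 0, 87],
  [0, 0, 0.05, 0, 0, 0, 87],
  [0, 0, 0.05, 0, 0, 0, 87],
  [0, 0, 0.035, 0, 0, 0, 87],
  [0, 0, 0.0117, 0, 0, 0, 87],
  [0, 0, 0, 0, 0, 0, 87],
  [0, 0, 0, 0, 0, 0, 76],
  [0, 0, 0, 0, 0, 0, 70],
], grip_force=12)

```text
clock: 23.87
tcp_pos: [0.684, 0.0824, 0.0068]
tool_rot: [-0.0, 1.0, -0.015, 0.0]
force: [0.1, -0.0, 0.2]
grip_width: 0.0799
finger_force: 0.0
```

Emit:
drive_tool([
  [0, 0, 0, 0, 0, 0, 66],
  [0, 0, 0, 0, 0, 0, 62],
  [0, 0, 0, 0, 0, 0, 60],
  [0, 0, 0, 0, 0, 0, 60],
])

```text
clock: 24.2
tcp_pos: [0.6838, 0.0824, 0.0065]
tool_rot: [-0.0, 1.0, -0.015, 0.0]
force: [-1.0, 0.2, 6.0]
grip_width: 0.0679
finger_force: 12.0
```

Emit:
drive_tool([
  [0, 0, 0, 0, 0, 0, 50],
  [0, 0, 0, 0, 0, 0, 50],
  [0, 0, 0, 0, 0, 0, 50],
], grip_force=25)

```text
clock: 24.45
tcp_pos: [0.6838, 0.0823, 0.0065]
tool_rot: [-0.0, 1.0, -0.015, 0.0]
force: [-0.8, 0.8, 6.2]
grip_width: 0.0675
finger_force: 25.0
```

```bash
cat >> h.py <<'E'
BX=np.array([519.5,140.]);BY=1.2
def place(c,k,zt=.22,off=0):
    """held carton centre c (mm, measured on table with tool as now, before lift); k = level 0.. ; yaw of the carton = tool yaw"""
    A=now(); R=A[:3,:3]; e=R.T@np.array([*(np.array(c)/1000-A[:2,3]),0])
    g=A[2,3]   # tool above carton underside
    def at(z):
        B=down([0,0,0],BY); B[:2,3]=BX/1000-(B[:3,:3]@e)[:2]; B[2,3]=z; return B
    U=A.copy();U[2,3]=zt; zf=.0665+.032*k+g+.0015
    print("finger offset x,y mm",(e*1000).round(1),"release z",round(zf,4)); np.save("B.npy",at(zf))
    return U,at(zt),at(zf)
E
python3 - <<'E'
from h import *
s=env.sense();print(s["grip_width"],now().round(3))
U,P,Q=place([683.2,83.4],0)
d=np.linalg.norm((P-U)[:3,3]);print(d)
plan((U,8),(P,14),(Q,8))
E
```

```text
0.06746165171190206 [[ 1.    -0.031  0.001  0.684]
 [-0.031 -1.     0.001  0.082]
 [ 0.    -0.001 -1.     0.007]
 [ 0.     0.     0.     1.   ]]
finger offset x,y mm [-0.6 -1.   0. ] release z 0.0745
0.1731684639490283
8 x [0.0, -0.0001, -0.089, -0.0, -0.0, -0.0] | mm 26.7 deg 0.0
14 x [-0.0391, -0.0132, -0.0, -0.0, -0.0, -0.0012] | mm 12.4 deg 0.21
8 x [-0.0, -0.0, 0.0606, -0.0, -0.0, 0.0] | mm 18.2 deg 0.0
```

```bash
sed -i 's/    g=A\[2,3\]   #/    e[1]=0\n    g=A[2,3]   #/' h.py
python3 - <<'E'
from h import *
U,P,Q=place([683.2,83.4],0,.14)
plan((U,7),(P,12),(Q,6))
E
```

```text
finger offset x,y mm [-0.6  0.   0. ] release z 0.0745
7 x [0.0, -0.0, -0.0636, -0.0, -0.0, -0.0] | mm 19.1 deg 0.0
12 x [-0.0456, -0.0157, -0.0, -0.0, -0.0, -0.0014] | mm 14.5 deg 0.25
6 x [-0.0, -0.0, 0.0364, -0.0, -0.0, 0.0] | mm 10.9 deg 0.0
```

Emit:
drive_tool([
  [0, 0, -0.03, 0, 0, 0, 50],
  [0, 0, -0.065, 0, 0, 0, 50],
  [0, 0, -0.07, 0, 0, 0, 50],
  [0, 0, -0.07, 0, 0, 0, 50],
  [0, 0, -0.07, 0, 0, 0, 50],
  [0, 0, -0.07, 0, 0, 0, 50],
  [0, 0, -0.04, 0, 0, 0, 50],
  [0, 0, -0.03, 0, 0, 0, 50],
])

```text
clock: 25.12
tcp_pos: [0.6836, 0.0821, 0.1406]
tool_rot: [-0.0, 1.0, -0.015, 0.0]
force: [-0.2, -0.4, -2.2]
grip_width: 0.0684
finger_force: 25.0
```

Emit:
drive_tool([
  [-0.0228, -0.0078, 0, 0, 0, -0.0007, 50],
  [-0.0456, -0.0157, 0, 0, 0, -0.0014, 50],
  [-0.0456, -0.0157, 0, 0, 0, -0.0014, 50],
  [-0.0456, -0.0157, 0, 0, 0, -0.0014, 50],
  [-0.0456, -0.0157, 0, 0, 0, -0.0014, 50],
  [-0.0456, -0.0157, 0, 0, 0, -0.0014, 50],
  [-0.0456, -0.0157, 0, 0, 0, -0.0014, 50],
  [-0.0456, -0.0157, 0, 0, 0, -0.0014, 50],
  [-0.0456, -0.0157, 0, 0, 0, -0.0014, 50],
  [-0.0456, -0.0157, 0, 0, 0, -0.0014, 50],
  [-0.0456, -0.0157, 0, 0, 0, -0.0014, 50],
  [-0.0456, -0.0157, 0, 0, 0, -0.0014, 50],
])

```text
clock: 26.12
tcp_pos: [0.5244, 0.1374, 0.1377]
tool_rot: [0.0, 1.0, 0.01, -0.002]
force: [-0.1, 0.1, -2.5]
grip_width: 0.0679
finger_force: 25.0
```

Emit:
drive_tool([
  [-0.0228, -0.0078, 0, 0, 0, -0.0007, 50],
  [0, 0, 0, 0, 0, 0, 50],
  [0, 0, 0, 0, 0, 0, 50],
  [0, 0, 0, 0, 0, 0, 50],
  [0, 0, 0, 0, 0, 0, 50],
])

```text
clock: 26.53
tcp_pos: [0.5202, 0.1392, 0.139]
tool_rot: [-0.0, 1.0, 0.011, -0.0]
force: [-0.1, -0.5, -2.8]
grip_width: 0.0677
finger_force: 25.0
```

Run:
```python
from h import *
s=env.sense();print(s["q"].round(2),s["force"],now().round(4)); plan((np.load("B.npy"),6))
```

```text
[ 0.22  0.27 -0.64  1.77  0.17  1.16 -2.03] [-0.12757698 -0.51786509 -2.80235265] [[ 9.998e-01  2.100e-02 -9.000e-04  5.202e-01]
 [ 2.100e-02 -9.998e-01  5.000e-04  1.392e-01]
 [-8.000e-04 -5.000e-04 -1.000e+00  1.390e-01]
 [ 0.000e+00  0.000e+00  0.000e+00  1.000e+00]]
6 x [0.0, -0.0005, 0.0358, -0.0, 0.0, 0.0] | mm 10.8 deg 0.01
```

Emit:
drive_tool([
  [0, -0.0005, 0.02, 0, 0, 0, 50],
  [0, -0.0005, 0.045, 0, 0, 0, 50],
  [0, -0.0005, 0.045, 0, 0, 0, 50],
  [0, -0.0005, 0.045, 0, 0, 0, 50],
  [0, -0.0005, 0.03, 0, 0, 0, 50],
  [0, -0.0005, 0.02, 0, 0, 0, 50],
  [0, 0, 0.01, 0, 0, 0, 50],
  [0, 0, 0.004, 0, 0, 0, 50],
  [0, 0, 0, 0, 0, 0, 50],
  [0, 0, 0, 0, 0, 0, 50],
  [0, 0, 0, 0, 0, 0, 50],
])

```text
clock: 27.45
tcp_pos: [0.5199, 0.1406, 0.0742]
tool_rot: [-0.0, 1.0, 0.011, 0.0]
force: [0.2, 1.0, -2.5]
grip_width: 0.0681
finger_force: 25.0
```

Emit:
drive_tool([
  [0, 0, 0, 0, 0, 0, 70],
  [0, 0, 0, 0, 0, 0, 76],
  [0, 0, 0, 0, 0, 0, 82],
  [0, 0, 0, 0, 0, 0, 85],
  [0, 0, -0.03, 0, 0, 0, 85],
  [0, 0, -0.07, 0, 0, 0, 85],
  [0, 0, -0.09, 0, 0, 0, 85],
  [0, 0, -0.09, 0, 0, 0, 85],
  [0, 0, -0.05, 0, 0, 0, 85],
  [0, 0, 0, 0, 0, 0, 87],
  [0, 0, 0, 0, 0, 0, 87],
  [0, 0, 0, 0, 0, 0, 87],
])

```text
clock: 28.45
tcp_pos: [0.5193, 0.1403, 0.1721]
tool_rot: [-0.0, 1.0, 0.011, -0.001]
force: [-0.9, -0.1, -0.3]
grip_width: 0.0872
finger_force: 0.0
```

Run:
```python
from h import *
s=env.sense();print(s["clock"],s["q"].round(2)); print(now()[:3,3])
carts()
```

```text
28.45 [ 0.22  0.24 -0.65  1.73  0.15  1.22 -2.01]
[0.51926026 0.14031326 0.17214189]
top
(np.int32(862), 703.6, -82.3, 31.4, 101.2, 68.9, 7.7, array([702.9, -82. ]))
(np.int32(882), 679.1, -201.9, 31.1, 101.2, 68.9, 11.6, array([ 678.1, -201.7]))
(np.int32(937), 574.4, -391.1, 31.1, 100.4, 70.8, 10.4, array([ 573.9, -390.1]))
 lid/stack
scene
(np.int32(578), 575.3, -388.1, 32.3, 101.9, 71.7, 8.8, array([ 578. , -384.2]))
(np.int32(642), 511.3, -156.8, 34.7, 167.7, 118.6, -82.0, array([ 500.1, -151.4]))
(np.int32(757), 679.6, -199.5, 32.5, 102.9, 70.7, 12.0, array([ 682.3, -197.6]))
(np.int32(879), 704.8, -79.9, 32.4, 102.2, 73.0, 6.6, array([707.4, -77.5]))
 lid/stack
   (np.int32(2003), 520.0, 135.3, 67.0, 175.1, 152.7, 1.2, array([550.8, 168. ]))
   (np.int32(981), 520.6, 141.5, 98.9, 100.1, 68.9, 1.4, array([527. , 142.6]))
```

Run:
```python
from h import *
plan((down([704.2,-81.1,150],7.5),14))
```

```text
14 x [0.0402, 0.0558, 0.0051, -0.0, 0.0001, -0.0025] | mm 20.7 deg 0.45
```

Emit:
drive_tool([
  [0.02, 0.0279, 0.0026, 0, 0, -0.0012, 87],
  [0.0402, 0.0558, 0.0051, 0, 0, -0.0025, 87],
  [0.0402, 0.0558, 0.0051, 0, 0, -0.0025, 87],
  [0.0402, 0.0558, 0.0051, 0, 0, -0.0025, 87],
  [0.0402, 0.0558, 0.0051, 0, 0, -0.0025, 87],
  [0.0402, 0.0558, 0.0051, 0, 0, -0.0025, 87],
  [0.0402, 0.0558, 0.0051, 0, 0, -0.0025, 87],
  [0.0402, 0.0558, 0.0051, 0, 0, -0.0025, 87],
  [0.0402, 0.0558, 0.0051, 0, 0, -0.0025, 87],
  [0.0402, 0.0558, 0.0051, 0, 0, -0.0025, 87],
  [0.0402, 0.0558, 0.0051, 0, 0, -0.0025, 87],
  [0.0402, 0.0558, 0.0051, 0, 0, -0.0025, 87],
])

```text
clock: 29.55
tcp_pos: [0.6705, -0.0447, 0.1536]
tool_rot: [-0.0, 0.998, 0.056, -0.001]
force: [-0.6, 0.7, 0.5]
grip_width: 0.0872
finger_force: 0.0
```

Emit:
drive_tool([
  [0.0402, 0.0558, 0.0051, 0, 0, -0.0025, 87],
  [0.0402, 0.0558, 0.0051, 0, 0, -0.0025, 87],
  [0.02, 0.0279, 0.0026, 0, 0, -0.0012, 87],
  [0, 0, 0.05, 0, 0, 0, 87],
  [0, 0, 0.07, 0, 0, 0, 87],
  [0, 0, 0.05, 0, 0, 0, 87],
  [0, 0, 0, 0, 0, 0, 87],
  [0, 0, 0, 0, 0, 0, 87],
  [0, 0, 0, 0, 0, 0, 87],
  [0, 0, 0, 0, 0, 0, 87],
  [0, 0, 0, 0, 0, 0, 87],
])

```text
clock: 30.47
tcp_pos: [0.7055, -0.0807, 0.1012]
tool_rot: [-0.0, 0.998, 0.066, 0.001]
force: [-0.9, -0.1, -0.0]
grip_width: 0.0868
finger_force: 0.0
```

Run:
```python
from h import *
print(env.sense()["q"].round(2),now()[:3,3])
p,d,W=shot("scene");z=W[...,2]
for r in rect(W,(W[...,0]>.6)&(W[...,1]>-.16)&(W[...,1]<.02)&(z>.024)&(z<.045),200): print(r)
plan((down([704.2,-81.1,6.5],7.5),8))
```

```text
[ 0.37  0.65 -0.49  1.32  0.31  1.25 -1.57] [ 0.70547457 -0.08073125  0.10124161]
(np.int32(678), 704.2, -80.4, 32.4, 101.7, 71.1, 8.0, array([718.4, -69.2]))
8 x [-0.0005, 0.0001, 0.0394, -0.0, -0.0, 0.0] | mm 11.8 deg 0.01
```

Emit:
drive_tool([
  [-0.0005, 0.0001, 0.02, 0, 0, 0, 87],
  [-0.0005, 0.0001, 0.055, 0, 0, 0, 87],
  [-0.0005, 0.0001, 0.06, 0, 0, 0, 87],
  [-0.0005, 0.0001, 0.06, 0, 0, 0, 87],
  [-0.0005, 0.0001, 0.06, 0, 0, 0, 87],
  [-0.0005, 0.0001, 0.04, 0, 0, 0, 87],
  [-0.0005, 0, 0.02, 0, 0, 0, 87],
  [0, 0, 0, 0, 0, 0, 87],
  [0, 0, 0, 0, 0, 0, 80],
  [0, 0, 0, 0, 0, 0, 76],
  [0, 0, 0, 0, 0, 0, 72],
  [0, 0, 0, 0, 0, 0, 70],
], grip_force=12)

```text
clock: 31.52
tcp_pos: [0.7044, -0.0811, 0.0064]
tool_rot: [-0.0, 0.998, 0.066, 0.0]
force: [-0.2, -0.3, -0.5]
grip_width: 0.0727
finger_force: 0.0
```

Emit:
drive_tool([
  [0, 0, 0, 0, 0, 0, 66],
  [0, 0, 0, 0, 0, 0, 62],
  [0, 0, 0, 0, 0, 0, 60],
  [0, 0, 0, 0, 0, 0, 60],
])

```text
clock: 31.85
tcp_pos: [0.7041, -0.0812, 0.006]
tool_rot: [-0.0, 0.998, 0.066, 0.0]
force: [-1.2, -0.5, 5.1]
grip_width: 0.0681
finger_force: 12.0
```

Emit:
drive_tool([
  [0, 0, 0, 0, 0, 0, 50],
  [0, 0, 0, 0, 0, 0, 50],
  [0, 0, 0, 0, 0, 0, 50],
], grip_force=25)

```text
clock: 32.1
tcp_pos: [0.7041, -0.0812, 0.006]
tool_rot: [-0.0, 0.998, 0.066, 0.0]
force: [-0.7, -1.3, 5.7]
grip_width: 0.0679
finger_force: 25.0
```

Run:
```python
from h import *
s=env.sense();print(s["grip_width"],s["force"],now()[:3,3])
U,P,Q=place([704.0,-81],1,.17)
plan((U,8),(P,16),(Q,6))
```

```text
0.06792429742571246 [-0.7282174  -1.25267386  5.69624357] [ 0.70412669 -0.08124126  0.00597324]
finger offset x,y mm [-0.1  0.   0. ] release z 0.106
8 x [0.0, -0.0, -0.0683, 0.0, -0.0, 0.0] | mm 20.5 deg 0.0
16 x [-0.0347, -0.049, 0.0, -0.0, -0.0, 0.0022] | mm 18.0 deg 0.4
6 x [-0.0, -0.0, 0.0356, -0.0, -0.0, 0.0] | mm 10.7 deg 0.0
```

Emit:
drive_tool([
  [0, 0, -0.03, 0, 0, 0, 50],
  [0, 0, -0.07, 0, 0, 0, 50],
  [0, 0, -0.085, 0, 0, 0, 50],
  [0, 0, -0.085, 0, 0, 0, 50],
  [0, 0, -0.085, 0, 0, 0, 50],
  [0, 0, -0.085, 0, 0, 0, 50],
  [0, 0, -0.07, 0, 0, 0, 50],
  [0, 0, -0.036, 0, 0, 0, 50],
  [-0.0174, -0.0245, 0, 0, 0, 0.0011, 50],
  [-0.0347, -0.049, 0, 0, 0, 0.0022, 50],
  [-0.0347, -0.049, 0, 0, 0, 0.0022, 50],
  [-0.0347, -0.049, 0, 0, 0, 0.0022, 50],
])

```text
clock: 33.1
tcp_pos: [0.6594, -0.0334, 0.1669]
tool_rot: [-0.001, 0.999, 0.053, -0.002]
force: [0.2, 0.1, -2.6]
grip_width: 0.0679
finger_force: 25.0
```

Emit:
drive_tool([
  [-0.0347, -0.049, 0, 0, 0, 0.0022, 50],
  [-0.0347, -0.049, 0, 0, 0, 0.0022, 50],
  [-0.0347, -0.049, 0, 0, 0, 0.0022, 50],
  [-0.0347, -0.049, 0, 0, 0, 0.0022, 50],
  [-0.0347, -0.049, 0, 0, 0, 0.0022, 50],
  [-0.0347, -0.049, 0, 0, 0, 0.0022, 50],
  [-0.0347, -0.049, 0, 0, 0, 0.0022, 50],
  [-0.0347, -0.049, 0, 0, 0, 0.0022, 50],
  [-0.0347, -0.049, 0, 0, 0, 0.0022, 50],
  [-0.0347, -0.049, 0, 0, 0, 0.0022, 50],
  [-0.0347, -0.049, 0, 0, 0, 0.0022, 50],
  [-0.0347, -0.049, 0, 0, 0, 0.0022, 50],
])

```text
clock: 34.1
tcp_pos: [0.5224, 0.1333, 0.1675]
tool_rot: [0.0, 1.0, 0.012, -0.002]
force: [-0.2, -0.4, -2.5]
grip_width: 0.0678
finger_force: 25.0
```

Emit:
drive_tool([
  [-0.0174, -0.0245, 0, 0, 0, 0.0011, 50],
  [0, 0, 0, 0, 0, 0, 50],
  [0, 0, 0, 0, 0, 0, 50],
  [0, 0, 0, 0, 0, 0, 50],
  [0, 0, 0, 0, 0, 0, 50],
  [0, 0, 0, 0, 0, 0, 50],
])

```text
clock: 34.6
tcp_pos: [0.5196, 0.1391, 0.1692]
tool_rot: [-0.0, 1.0, 0.01, -0.0]
force: [-0.2, -0.1, -2.7]
grip_width: 0.0679
finger_force: 25.0
```

Run:
```python
from h import *
s=env.sense();print(s["q"].round(2),s["force"],now().round(4)); plan((np.load("B.npy"),6))
```

```text
[ 0.22  0.24 -0.65  1.73  0.15  1.22 -2.01] [-0.16819938 -0.14439441 -2.65580478] [[ 9.998e-01  1.960e-02 -1.000e-03  5.196e-01]
 [ 1.960e-02 -9.998e-01  3.000e-04  1.391e-01]
 [-1.000e-03 -4.000e-04 -1.000e+00  1.692e-01]
 [ 0.000e+00  0.000e+00  0.000e+00  1.000e+00]]
6 x [0.0, -0.0005, 0.0351, -0.0, 0.0001, -0.0001] | mm 10.5 deg 0.02
```

Emit:
drive_tool([
  [0, -0.0005, 0.02, 0, 0, -0.0001, 50],
  [0, -0.0005, 0.045, 0, 0, -0.0001, 50],
  [0, -0.0005, 0.045, 0, 0, -0.0001, 50],
  [0, -0.0005, 0.045, 0, 0, -0.0001, 50],
  [0, -0.0005, 0.03, 0, 0, 0, 50],
  [0, -0.0005, 0.016, 0, 0, 0, 50],
  [0, 0, 0.009, 0, 0, 0, 50],
  [0, 0, 0.004, 0, 0, 0, 50],
  [0, 0, 0, 0, 0, 0, 50],
  [0, 0, 0, 0, 0, 0, 50],
  [0, 0, 0, 0, 0, 0, 50],
])

```text
clock: 35.52
tcp_pos: [0.5195, 0.141, 0.1058]
tool_rot: [-0.0, 1.0, 0.011, 0.0]
force: [0.1, -0.4, -1.8]
grip_width: 0.068
finger_force: 25.0
```

Emit:
drive_tool([
  [0, 0, 0, 0, 0, 0, 70],
  [0, 0, 0, 0, 0, 0, 76],
  [0, 0, 0, 0, 0, 0, 82],
  [0, 0, 0, 0, 0, 0, 85],
  [0, 0, -0.03, 0, 0, 0, 85],
  [0, 0, -0.07, 0, 0, 0, 85],
  [0, 0, -0.09, 0, 0, 0, 85],
  [0, 0, -0.09, 0, 0, 0, 85],
  [0, 0, -0.05, 0, 0, 0, 85],
  [0, 0, 0, 0, 0, 0, 87],
  [0, 0, 0, 0, 0, 0, 87],
  [0, 0, 0, 0, 0, 0, 87],
])

```text
clock: 36.52
tcp_pos: [0.5189, 0.1407, 0.2038]
tool_rot: [-0.0, 1.0, 0.011, -0.001]
force: [-0.8, -0.1, 0.6]
grip_width: 0.0867
finger_force: 0.0
```

Run:
```python
from h import *
s=env.sense();print(s["clock"],s["q"].round(2)); print(now()[:3,3])
carts()
plan((down([679.3,-200.8,180],11.6),18))
```

```text
36.5167 [ 0.23  0.21 -0.65  1.69  0.13  1.29 -2.  ]
[0.51889045 0.14067577 0.20376801]
top
(np.int32(874), 678.8, -202.4, 31.1, 100.8, 69.1, 11.7, array([ 678.1, -201.5]))
(np.int32(932), 574.4, -390.6, 31.3, 100.6, 70.4, 10.2, array([ 574. , -389.4]))
 lid/stack
scene
(np.int32(576), 575.4, -389.0, 32.6, 101.3, 73.2, 10.0, array([ 577.7, -384.8]))
(np.int32(656), 506.8, -156.1, 34.6, 167.2, 122.9, -78.1, array([ 499.4, -150.7]))
(np.int32(753), 679.6, -200.0, 32.4, 101.8, 71.5, 11.5, array([ 681.8, -197.2]))
 lid/stack
   (np.int32(1832), 519.4, 134.9, 67.0, 177.1, 153.1, 1.1, array([559.1, 174.4]))
   (np.int32(1057), 521.2, 141.9, 130.8, 100.7, 69.8, 1.1, array([526.1, 142.6]))
18 x [0.0228, 0.0661, 0.0043, -0.0, 0.0, -0.0032] | mm 21.0 deg 0.57
```

Emit:
drive_tool([
  [0.0114, 0.033, 0.0022, 0, 0, -0.0016, 87],
  [0.0228, 0.0661, 0.0043, 0, 0, -0.0032, 87],
  [0.0228, 0.0661, 0.0043, 0, 0, -0.0032, 87],
  [0.0228, 0.0661, 0.0043, 0, 0, -0.0032, 87],
  [0.0228, 0.0661, 0.0043, 0, 0, -0.0032, 87],
  [0.0228, 0.0661, 0.0043, 0, 0, -0.0032, 87],
  [0.0228, 0.0661, 0.0043, 0, 0, -0.0032, 87],
  [0.0228, 0.0661, 0.0043, 0, 0, -0.0032, 87],
  [0.0228, 0.0661, 0.0043, 0, 0, -0.0032, 87],
  [0.0228, 0.0661, 0.0043, 0, 0, -0.0032, 87],
  [0.0228, 0.0661, 0.0043, 0, 0, -0.0032, 87],
  [0.0228, 0.0661, 0.0043, 0, 0, -0.0032, 87],
])

```text
clock: 37.62
tcp_pos: [0.6147, -0.0826, 0.1883]
tool_rot: [-0.0, 0.998, 0.069, -0.001]
force: [-0.3, 0.1, 0.9]
grip_width: 0.0869
finger_force: 0.0
```

Emit:
drive_tool([
  [0.0228, 0.0661, 0.0043, 0, 0, -0.0032, 87],
  [0.0228, 0.0661, 0.0043, 0, 0, -0.0032, 87],
  [0.0228, 0.0661, 0.0043, 0, 0, -0.0032, 87],
  [0.0228, 0.0661, 0.0043, 0, 0, -0.0032, 87],
  [0.0228, 0.0661, 0.0043, 0, 0, -0.0032, 87],
  [0.0228, 0.0661, 0.0043, 0, 0, -0.0032, 87],
  [0.0114, 0.033, 0.0022, 0, 0, -0.0016, 87],
  [0, 0, 0.08, 0, 0, 0, 87],
  [0, 0, 0.1, 0, 0, 0, 87],
  [0, 0, 0.08, 0, 0, 0, 87],
  [0, 0, 0, 0, 0, 0, 87],
  [0, 0, 0, 0, 0, 0, 87],
])

```text
clock: 38.62
tcp_pos: [0.6787, -0.2001, 0.1015]
tool_rot: [-0.001, 0.995, 0.102, -0.002]
force: [0.2, -0.4, 0.6]
grip_width: 0.0868
finger_force: 0.0
```

Emit:
drive_tool([
  [0, 0, 0, 0, 0, 0, 87],
  [0, 0, 0, 0, 0, 0, 87],
  [0, 0, 0, 0, 0, 0, 87],
])

```text
clock: 38.87
tcp_pos: [0.6807, -0.2003, 0.1048]
tool_rot: [0.0, 0.995, 0.101, 0.001]
force: [0.3, 0.2, 1.2]
grip_width: 0.0874
finger_force: 0.0
```

Run:
```python
from h import *
print(env.sense()["q"].round(2),now()[:3,3])
p,d,W=shot("scene");z=W[...,2]
for r in rect(W,(W[...,0]>.6)&(W[...,1]>-.28)&(W[...,1]<-.1)&(z>.024)&(z<.045),200): print(r)
plan((down([679.2,-201,6.5],11.6),8))
```

```text
[ 0.52  0.63 -0.45  1.32  0.28  1.24 -1.31] [ 0.68072218 -0.20034127  0.10477028]
(np.int32(671), 680.2, -199.6, 32.5, 101.9, 70.9, 10.7, array([ 688.1, -193.3]))
8 x [-0.0006, 0.0002, 0.0408, 0.0, -0.0001, 0.0] | mm 12.2 deg 0.01
```

Emit:
drive_tool([
  [-0.0006, 0.0002, 0.02, 0, 0, 0, 87],
  [-0.0006, 0.0002, 0.06, 0, 0, 0, 87],
  [-0.0006, 0.0002, 0.06, 0, 0, 0, 87],
  [-0.0006, 0.0002, 0.06, 0, 0, 0, 87],
  [-0.0006, 0.0002, 0.06, 0, 0, 0, 87],
  [-0.0006, 0.0002, 0.04, 0, 0, 0, 87],
  [0, 0, 0.02, 0, 0, 0, 87],
  [0, 0, 0.006, 0, 0, 0, 87],
  [0, 0, 0, 0, 0, 0, 80],
  [0, 0, 0, 0, 0, 0, 76],
  [0, 0, 0, 0, 0, 0, 72],
  [0, 0, 0, 0, 0, 0, 70],
], grip_force=12)

```text
clock: 39.92
tcp_pos: [0.6793, -0.2009, 0.0059]
tool_rot: [0.0, 0.995, 0.101, 0.0]
force: [0.5, 0.0, -0.5]
grip_width: 0.0728
finger_force: 0.0
```

Emit:
drive_tool([
  [0, 0, 0, 0, 0, 0, 66],
  [0, 0, 0, 0, 0, 0, 62],
  [0, 0, 0, 0, 0, 0, 60],
  [0, 0, 0, 0, 0, 0, 60],
])

```text
clock: 40.25
tcp_pos: [0.6792, -0.2013, 0.0057]
tool_rot: [0.0, 0.995, 0.101, 0.0]
force: [-0.9, -1.6, 4.5]
grip_width: 0.0681
finger_force: 12.0
```

Emit:
drive_tool([
  [0, 0, 0, 0, 0, 0, 50],
  [0, 0, 0, 0, 0, 0, 50],
  [0, 0, 0, 0, 0, 0, 50],
], grip_force=25)

```text
clock: 40.5
tcp_pos: [0.6792, -0.2012, 0.0057]
tool_rot: [0.0, 0.995, 0.101, 0.0]
force: [-0.8, -1.4, 5.8]
grip_width: 0.0677
finger_force: 25.0
```

Run:
```python
from h import *
s=env.sense();print(s["grip_width"],s["force"],now()[:3,3])
U,P,Q=place([679.5,-200.7],2,.20)
plan((U,9),(P,21),(Q,6))
```

```text
0.06766882096384645 [-0.80011459 -1.42992394  5.81506493] [ 0.67915624 -0.20121814  0.00567169]
finger offset x,y mm [ 0.4  0.  -0. ] release z 0.1377
9 x [0.0, 0.0, -0.072, 0.0, 0.0, -0.0] | mm 21.6 deg 0.0
21 x [-0.019, -0.0568, -0.0, 0.0, -0.0, 0.0028] | mm 18.0 deg 0.5
6 x [0.0, -0.0, 0.0346, -0.0, -0.0, 0.0] | mm 10.4 deg 0.0
```

Emit:
drive_tool([
  [0, 0, -0.03, 0, 0, 0, 50],
  [0, 0, -0.07, 0, 0, 0, 50],
  [0, 0, -0.085, 0, 0, 0, 50],
  [0, 0, -0.085, 0, 0, 0, 50],
  [0, 0, -0.085, 0, 0, 0, 50],
  [0, 0, -0.085, 0, 0, 0, 50],
  [0, 0, -0.085, 0, 0, 0, 50],
  [0, 0, -0.07, 0, 0, 0, 50],
  [0, 0, -0.053, 0, 0, 0, 50],
  [-0.0095, -0.0284, 0, 0, 0, 0.0014, 50],
  [-0.019, -0.0568, 0, 0, 0, 0.0028, 50],
  [-0.019, -0.0568, 0, 0, 0, 0.0028, 50],
])

```text
clock: 41.5
tcp_pos: [0.6553, -0.1608, 0.1977]
tool_rot: [-0.001, 0.996, 0.09, -0.001]
force: [-0.3, 0.6, -2.4]
grip_width: 0.0683
finger_force: 25.0
```

Emit:
drive_tool([
  [-0.019, -0.0568, 0, 0, 0, 0.0028, 50],
  [-0.019, -0.0568, 0, 0, 0, 0.0028, 50],
  [-0.019, -0.0568, 0, 0, 0, 0.0028, 50],
  [-0.019, -0.0568, 0, 0, 0, 0.0028, 50],
  [-0.019, -0.0568, 0, 0, 0, 0.0028, 50],
  [-0.019, -0.0568, 0, 0, 0, 0.0028, 50],
  [-0.019, -0.0568, 0, 0, 0, 0.0028, 50],
  [-0.019, -0.0568, 0, 0, 0, 0.0028, 50],
  [-0.019, -0.0568, 0, 0, 0, 0.0028, 50],
  [-0.019, -0.0568, 0, 0, 0, 0.0028, 50],
  [-0.019, -0.0568, 0, 0, 0, 0.0028, 50],
  [-0.019, -0.0568, 0, 0, 0, 0.0028, 50],
])

```text
clock: 42.5
tcp_pos: [0.5598, 0.0331, 0.1979]
tool_rot: [-0.0, 0.999, 0.038, -0.002]
force: [-0.2, -0.2, -2.1]
grip_width: 0.0681
finger_force: 25.0
```

Emit:
drive_tool([
  [-0.019, -0.0568, 0, 0, 0, 0.0028, 50],
  [-0.019, -0.0568, 0, 0, 0, 0.0028, 50],
  [-0.019, -0.0568, 0, 0, 0, 0.0028, 50],
  [-0.019, -0.0568, 0, 0, 0, 0.0028, 50],
  [-0.019, -0.0568, 0, 0, 0, 0.0028, 50],
  [-0.019, -0.0568, 0, 0, 0, 0.0028, 50],
  [-0.0095, -0.0284, 0, 0, 0, 0.0014, 50],
  [0, 0, 0, 0, 0, 0, 50],
  [0, 0, 0, 0, 0, 0, 50],
  [0, 0, 0, 0, 0, 0, 50],
  [0, 0, 0, 0, 0, 0, 50],
  [0, 0, 0, 0, 0, 0, 50],
])

```text
clock: 43.5
tcp_pos: [0.5194, 0.1393, 0.1994]
tool_rot: [-0.0, 1.0, 0.008, -0.0]
force: [0.7, -0.3, -2.3]
grip_width: 0.0679
finger_force: 25.0
```

Run:
```python
from h import *
s=env.sense();print(s["force"],now().round(4)); plan((np.load("B.npy"),6))
```

```text
[ 0.68350349 -0.25726544 -2.25839467] [[ 9.999e-01  1.690e-02 -9.000e-04  5.194e-01]
 [ 1.690e-02 -9.999e-01  2.000e-04  1.393e-01]
 [-9.000e-04 -2.000e-04 -1.000e+00  1.994e-01]
 [ 0.000e+00  0.000e+00  0.000e+00  1.000e+00]]
6 x [-0.0002, -0.0004, 0.0343, -0.0, 0.0, -0.0002] | mm 10.3 deg 0.04
```

Emit:
drive_tool([
  [-0.0002, -0.0005, 0.02, 0, 0, -0.0002, 50],
  [-0.0002, -0.0005, 0.045, 0, 0, -0.0002, 50],
  [-0.0002, -0.0005, 0.045, 0, 0, -0.0002, 50],
  [-0.0002, -0.0005, 0.045, 0, 0, -0.0002, 50],
  [-0.0002, -0.0005, 0.03, 0, 0, -0.0002, 50],
  [-0.0002, -0.0005, 0.015, 0, 0, -0.0002, 50],
  [0, 0, 0.006, 0, 0, 0, 50],
  [0, 0, 0.003, 0, 0, 0, 50],
  [0, 0, 0, 0, 0, 0, 50],
  [0, 0, 0, 0, 0, 0, 50],
  [0, 0, 0, 0, 0, 0, 50],
])

```text
clock: 44.42
tcp_pos: [0.519, 0.1414, 0.1375]
tool_rot: [-0.0, 1.0, 0.011, 0.0]
force: [-0.2, 0.2, -1.2]
grip_width: 0.0676
finger_force: 25.0
```

Emit:
drive_tool([
  [0, 0, 0, 0, 0, 0, 70],
  [0, 0, 0, 0, 0, 0, 76],
  [0, 0, 0, 0, 0, 0, 82],
  [0, 0, 0, 0, 0, 0, 85],
  [0, 0, -0.03, 0, 0, 0, 85],
  [0, 0, -0.07, 0, 0, 0, 85],
  [0, 0, -0.09, 0, 0, 0, 85],
  [0, 0, -0.09, 0, 0, 0, 85],
  [0, 0, -0.05, 0, 0, 0, 85],
  [0, 0, 0, 0, 0, 0, 87],
  [0, 0, 0, 0, 0, 0, 87],
  [0, 0, 0, 0, 0, 0, 87],
])

```text
clock: 45.42
tcp_pos: [0.5184, 0.1411, 0.2354]
tool_rot: [-0.0, 1.0, 0.011, -0.001]
force: [1.0, 0.4, 0.1]
grip_width: 0.0866
finger_force: 0.0
```

Run:
```python
from h import *
s=env.sense();print(s["clock"],s["q"].round(2)); print(now()[:3,3])
carts()
plan((down([574.8,-389.8,190],10.4),24))
p,d,W=shot("scene"); cv2.imwrite("pics/s3c.png",cv2.resize(p[120:300,200:440],(800,600),interpolation=cv2.INTER_CUBIC))
```

```text
45.4167 [ 0.23  0.19 -0.66  1.65  0.12  1.35 -1.99]
[0.51838498 0.14112649 0.23539437]
top
(np.int32(936), 574.6, -391.0, 31.1, 100.5, 71.2, 10.7, array([ 573.7, -390.1]))
 lid/stack
scene
(np.int32(575), 575.8, -387.8, 32.2, 103.5, 72.6, 11.0, array([ 577.5, -384.4]))
(np.int32(658), 507.7, -156.0, 34.6, 166.8, 122.0, -76.9, array([ 499.3, -150.5]))
 lid/stack
   (np.int32(1708), 520.6, 134.9, 67.0, 174.7, 152.4, 1.2, array([566.3, 176.1]))
   (np.int32(173), 534.9, 165.1, 129.7, 120.6, 57.5, -33.1, array([559.3, 174.5]))
   (np.int32(1128), 520.3, 141.7, 163.0, 103.0, 69.9, 1.0, array([525.3, 143. ]))
24 x [0.0006, 0.0742, 0.0062, -0.0, 0.0, -0.0021] | mm 22.3 deg 0.38
```

View pics/s3c.png

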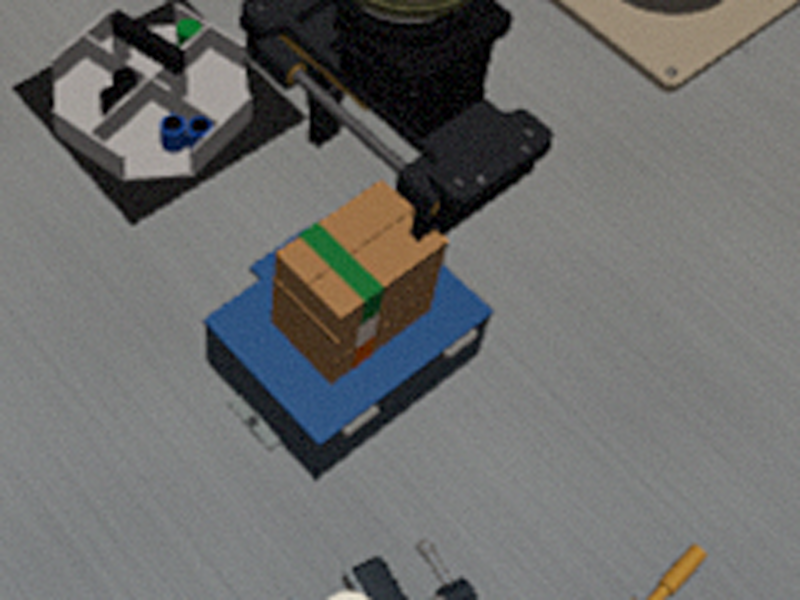

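The three-carton stack is flush on the lid, with its top at (360,245) and straight edges. The tray sits flat on the mat with its parts in their bays. Only yellow is left.

Emit:
drive_tool([
  [0.0003, 0.037, 0.0031, 0, 0, -0.001, 87],
  [0.0006, 0.0742, 0.0062, 0, 0, -0.0021, 87],
  [0.0006, 0.0742, 0.0062, 0, 0, -0.0021, 87],
  [0.0006, 0.0742, 0.0062, 0, 0, -0.0021, 87],
  [0.0006, 0.0742, 0.0062, 0, 0, -0.0021, 87],
  [0.0006, 0.0742, 0.0062, 0, 0, -0.0021, 87],
  [0.0006, 0.0742, 0.0062, 0, 0, -0.0021, 87],
  [0.0006, 0.0742, 0.0062, 0, 0, -0.0021, 87],
  [0.0006, 0.0742, 0.0062, 0, 0, -0.0021, 87],
  [0.0006, 0.0742, 0.0062, 0, 0, -0.0021, 87],
  [0.0006, 0.0742, 0.0062, 0, 0, -0.0021, 87],
  [0.0006, 0.0742, 0.0062, 0, 0, -0.0021, 87],
])

```text
clock: 46.57
tcp_pos: [0.5349, -0.1151, 0.2136]
tool_rot: [-0.0, 0.999, 0.049, -0.001]
force: [0.6, 0.5, -0.5]
grip_width: 0.0874
finger_force: 0.0
```

Emit:
drive_tool([
  [0.0006, 0.0742, 0.0062, 0, 0, -0.0021, 87],
  [0.0006, 0.0742, 0.0062, 0, 0, -0.0021, 87],
  [0.0006, 0.0742, 0.0062, 0, 0, -0.0021, 87],
  [0.0006, 0.0742, 0.0062, 0, 0, -0.0021, 87],
  [0.0006, 0.0742, 0.0062, 0, 0, -0.0021, 87],
  [0.0006, 0.0742, 0.0062, 0, 0, -0.0021, 87],
  [0.0006, 0.0742, 0.0062, 0, 0, -0.0021, 87],
  [0.0006, 0.0742, 0.0062, 0, 0, -0.0021, 87],
  [0.0006, 0.0742, 0.0062, 0, 0, -0.0021, 87],
  [0.0006, 0.0742, 0.0062, 0, 0, -0.0021, 87],
  [0.0006, 0.0742, 0.0062, 0, 0, -0.0021, 87],
  [0.0006, 0.0742, 0.0062, 0, 0, -0.0021, 87],
])

```text
clock: 47.57
tcp_pos: [0.5729, -0.3793, 0.1908]
tool_rot: [-0.001, 0.996, 0.089, -0.001]
force: [0.2, -0.1, -0.3]
grip_width: 0.0867
finger_force: 0.0
```

Emit:
drive_tool([
  [0.0003, 0.037, 0.0031, 0, 0, -0.001, 87],
  [0, 0, 0.08, 0, 0, 0, 87],
  [0, 0, 0.1, 0, 0, 0, 87],
  [0, 0, 0.1, 0, 0, 0, 87],
  [0, 0, 0, 0, 0, 0, 87],
  [0, 0, 0, 0, 0, 0, 87],
  [0, 0, 0, 0, 0, 0, 87],
  [0, 0, 0, 0, 0, 0, 87],
  [0, 0, 0, 0, 0, 0, 87],
  [0, 0, 0, 0, 0, 0, 87],
])

```text
clock: 48.4
tcp_pos: [0.5758, -0.3896, 0.1086]
tool_rot: [0.0, 0.996, 0.09, 0.001]
force: [-0.0, -0.7, 0.5]
grip_width: 0.0869
finger_force: 0.0
```

Run:
```python
from h import *
print(env.sense()["q"].round(2),now()[:3,3])
p,d,W=shot("scene");z=W[...,2]
for r in rect(W,(W[...,0]>.5)&(W[...,1]>-.48)&(W[...,1]<-.3)&(z>.024)&(z<.045),200): print(r)
plan((down([575.2,-389.4,6],10.7),8))
```

```text
[ 0.75  0.58 -0.33  1.37  0.19  1.22 -0.98] [ 0.57582332 -0.38961452  0.10862726]
(np.int32(564), 575.8, -388.2, 32.4, 103.0, 73.4, 8.9, array([ 579.1, -383.9]))
8 x [-0.0002, -0.0001, 0.0426, 0.0, -0.0, -0.0003] | mm 12.8 deg 0.05
```

Emit:
drive_tool([
  [-0.0002, -0.0001, 0.02, 0, 0, -0.0003, 87],
  [-0.0002, -0.0001, 0.06, 0, 0, -0.0003, 87],
  [-0.0002, -0.0001, 0.06, 0, 0, -0.0003, 87],
  [-0.0002, -0.0001, 0.06, 0, 0, -0.0003, 87],
  [-0.0002, -0.0001, 0.06, 0, 0, -0.0003, 87],
  [-0.0002, -0.0001, 0.06, 0, 0, -0.0003, 87],
  [0, 0, 0.015, 0, 0, 0, 87],
  [0, 0, 0.006, 0, 0, 0, 87],
  [0, 0, 0, 0, 0, 0, 80],
  [0, 0, 0, 0, 0, 0, 76],
  [0, 0, 0, 0, 0, 0, 72],
  [0, 0, 0, 0, 0, 0, 70],
], grip_force=12)

```text
clock: 49.45
tcp_pos: [0.5752, -0.3895, 0.0058]
tool_rot: [0.0, 0.996, 0.093, 0.0]
force: [0.2, -0.1, -0.2]
grip_width: 0.073
finger_force: 0.0
```

Emit:
drive_tool([
  [0, 0, 0, 0, 0, 0, 66],
  [0, 0, 0, 0, 0, 0, 62],
  [0, 0, 0, 0, 0, 0, 60],
  [0, 0, 0, 0, 0, 0, 60],
])

```text
clock: 49.78
tcp_pos: [0.5751, -0.3897, 0.0056]
tool_rot: [0.0, 0.996, 0.093, 0.0]
force: [0.4, -1.1, 6.3]
grip_width: 0.0682
finger_force: 12.0
```

Emit:
drive_tool([
  [0, 0, 0, 0, 0, 0, 50],
  [0, 0, 0, 0, 0, 0, 50],
  [0, 0, 0, 0, 0, 0, 50],
], grip_force=25)

```text
clock: 50.03
tcp_pos: [0.5751, -0.3897, 0.0055]
tool_rot: [0.0, 0.996, 0.093, 0.0]
force: [-0.1, -2.0, 6.2]
grip_width: 0.0679
finger_force: 25.0
```

Run:
```python
from h import *
s=env.sense();print(s["grip_width"],s["force"],now()[:3,3])
U,P,Q=place([575.2,-389.4],3,.23)
plan((U,10),(P,29),(Q,6))
```

```text
0.06785442013700935 [-0.09703727 -2.04058419  6.20568988] [ 0.57510522 -0.38972146  0.00551236]
finger offset x,y mm [ 0.2  0.  -0. ] release z 0.1695
10 x [0.0, 0.0001, -0.0748, 0.0, 0.0, 0.0] | mm 22.4 deg 0.0
29 x [0.0001, -0.0613, -0.0, 0.0, -0.0, 0.0018] | mm 18.4 deg 0.33
6 x [0.0, 0.0, 0.0336, -0.0, -0.0, 0.0] | mm 10.1 deg 0.0
```

Emit:
drive_tool([
  [0, 0, -0.03, 0, 0, 0, 50],
  [0, 0, -0.07, 0, 0, 0, 50],
  [0, 0, -0.085, 0, 0, 0, 50],
  [0, 0, -0.085, 0, 0, 0, 50],
  [0, 0, -0.085, 0, 0, 0, 50],
  [0, 0, -0.085, 0, 0, 0, 50],
  [0, 0, -0.085, 0, 0, 0, 50],
  [0, 0, -0.085, 0, 0, 0, 50],
  [0, 0, -0.085, 0, 0, 0, 50],
  [0, 0, -0.053, 0, 0, 0, 50],
  [0, -0.0306, 0, 0, 0, 0.0009, 50],
  [0.0001, -0.0613, 0, 0, 0, 0.0018, 50],
])

```text
clock: 51.03
tcp_pos: [0.5692, -0.3632, 0.2287]
tool_rot: [0.0, 0.996, 0.087, -0.0]
force: [-0.2, 0.1, -2.5]
grip_width: 0.0675
finger_force: 25.0
```

Emit:
drive_tool([
  [0.0001, -0.0613, 0, 0, 0, 0.0018, 50],
  [0.0001, -0.0613, 0, 0, 0, 0.0018, 50],
  [0.0001, -0.0613, 0, 0, 0, 0.0018, 50],
  [0.0001, -0.0613, 0, 0, 0, 0.0018, 50],
  [0.0001, -0.0613, 0, 0, 0, 0.0018, 50],
  [0.0001, -0.0613, 0, 0, 0, 0.0018, 50],
  [0.0001, -0.0613, 0, 0, 0, 0.0018, 50],
  [0.0001, -0.0613, 0, 0, 0, 0.0018, 50],
  [0.0001, -0.0613, 0, 0, 0, 0.0018, 50],
  [0.0001, -0.0613, 0, 0, 0, 0.0018, 50],
  [0.0001, -0.0613, 0, 0, 0, 0.0018, 50],
  [0.0001, -0.0613, 0, 0, 0, 0.0018, 50],
])

```text
clock: 52.03
tcp_pos: [0.5365, -0.1419, 0.2275]
tool_rot: [-0.001, 0.998, 0.055, -0.002]
force: [0.3, 1.1, -2.3]
grip_width: 0.0676
finger_force: 25.0
```

Emit:
drive_tool([
  [0.0001, -0.0613, 0, 0, 0, 0.0018, 50],
  [0.0001, -0.0613, 0, 0, 0, 0.0018, 50],
  [0.0001, -0.0613, 0, 0, 0, 0.0018, 50],
  [0.0001, -0.0613, 0, 0, 0, 0.0018, 50],
  [0.0001, -0.0613, 0, 0, 0, 0.0018, 50],
  [0.0001, -0.0613, 0, 0, 0, 0.0018, 50],
  [0.0001, -0.0613, 0, 0, 0, 0.0018, 50],
  [0.0001, -0.0613, 0, 0, 0, 0.0018, 50],
  [0.0001, -0.0613, 0, 0, 0, 0.0018, 50],
  [0.0001, -0.0613, 0, 0, 0, 0.0018, 50],
  [0.0001, -0.0613, 0, 0, 0, 0.0018, 50],
  [0.0001, -0.0613, 0, 0, 0, 0.0018, 50],
])

```text
clock: 53.03
tcp_pos: [0.5194, 0.0774, 0.2277]
tool_rot: [-0.0, 1.0, 0.021, -0.002]
force: [0.7, 0.2, -0.9]
grip_width: 0.0679
finger_force: 25.0
```

Emit:
drive_tool([
  [0.0001, -0.0613, 0, 0, 0, 0.0018, 50],
  [0.0001, -0.0613, 0, 0, 0, 0.0018, 50],
  [0.0001, -0.0613, 0, 0, 0, 0.0018, 50],
  [0, -0.0306, 0, 0, 0, 0.0009, 50],
  [0, 0, 0, 0, 0, 0, 50],
  [0, 0, 0, 0, 0, 0, 50],
  [0, 0, 0, 0, 0, 0, 50],
  [0, 0, 0, 0, 0, 0, 50],
  [0, 0, 0, 0, 0, 0, 50],
  [0, 0, 0, 0, 0, 0, 50],
])

```text
clock: 53.87
tcp_pos: [0.5191, 0.1397, 0.2293]
tool_rot: [-0.0, 1.0, 0.01, -0.0]
force: [0.2, 0.9, -1.2]
grip_width: 0.0675
finger_force: 25.0
```

Run:
```python
from h import *
s=env.sense();print(s["force"],now().round(4)); plan((np.load("B.npy"),6))
```

```text
[ 0.16033747  0.91406589 -1.20284586] [[ 9.998e-01  2.080e-02 -7.000e-04  5.191e-01]
 [ 2.080e-02 -9.998e-01  2.000e-04  1.397e-01]
 [-7.000e-04 -2.000e-04 -1.000e+00  2.293e-01]
 [ 0.000e+00  0.000e+00  0.000e+00  1.000e+00]]
6 x [0.0002, -0.0001, 0.0332, -0.0, 0.0, -0.0] | mm 10.0 deg 0.01
```

Emit:
drive_tool([
  [0.0002, -0.0003, 0.02, 0, 0, 0, 50],
  [0.0002, -0.0003, 0.045, 0, 0, 0, 50],
  [0.0002, -0.0002, 0.045, 0, 0, 0, 50],
  [0.0002, -0.0002, 0.045, 0, 0, 0, 50],
  [0.0002, -0.0002, 0.025, 0, 0, 0, 50],
  [0, -0.0002, 0.013, 0, 0, 0, 50],
  [0, 0, 0.006, 0, 0, 0, 50],
  [0, 0, 0.003, 0, 0, 0, 50],
  [0, 0, 0, 0, 0, 0, 50],
  [0, 0, 0, 0, 0, 0, 50],
  [0, 0, 0, 0, 0, 0, 50],
])

```text
clock: 54.78
tcp_pos: [0.5195, 0.1411, 0.1693]
tool_rot: [-0.0, 1.0, 0.011, 0.0]
force: [0.0, 0.4, -2.0]
grip_width: 0.0679
finger_force: 25.0
```

Emit:
drive_tool([
  [0, 0, 0, 0, 0, 0, 70],
  [0, 0, 0, 0, 0, 0, 76],
  [0, 0, 0, 0, 0, 0, 82],
  [0, 0, 0, 0, 0, 0, 85],
  [0, 0, -0.03, 0, 0, 0, 85],
  [0, 0, -0.07, 0, 0, 0, 85],
  [0, 0, -0.09, 0, 0, 0, 85],
  [0, 0, -0.09, 0, 0, 0, 85],
  [0, 0, -0.05, 0, 0, 0, 85],
  [0, 0.04, 0, 0, 0, 0, 87],
  [0, 0.07, 0, 0, 0, 0, 87],
  [0, 0.07, 0, 0, 0, 0, 87],
])

```text
clock: 55.78
tcp_pos: [0.5205, 0.087, 0.2689]
tool_rot: [-0.0, 1.0, 0.012, 0.0]
force: [0.2, -1.2, -0.1]
grip_width: 0.0866
finger_force: 0.0
```

Emit:
drive_tool([
  [-0.03, 0.08, 0, 0, 0, 0, 87],
  [-0.03, 0.08, 0, 0, 0, 0, 87],
  [-0.03, 0.08, 0, 0, 0, 0, 87],
  [-0.03, 0.08, 0, 0, 0, 0, 87],
  [-0.03, 0.08, 0, 0, 0, 0, 87],
  [0, 0.08, 0, 0, 0, 0, 87],
  [0, 0.08, 0, 0, 0, 0, 87],
  [0, 0, 0, 0, 0, 0, 87],
  [0, 0, 0, 0, 0, 0, 87],
])

```text
clock: 56.53
tcp_pos: [0.4791, -0.0831, 0.2683]
tool_rot: [-0.0, 1.0, 0.01, -0.0]
force: [0.5, 0.8, -0.0]
grip_width: 0.0869
finger_force: 0.0
```

Run:
```python
from h import *
s=env.sense();print(s["clock"],s["force"],now()[:3,3])
carts()
p,d,W=shot("scene"); t,_,_=shot("top")
im=np.hstack([cv2.resize(p[90:330,180:440],(400,369),interpolation=cv2.INTER_CUBIC),cv2.resize(t[100:300,130:410],(400,369),interpolation=cv2.INTER_CUBIC)]); cv2.imwrite("pics/final.png",im)
```

```text
56.5333 [ 0.48644258  0.84725084 -0.02583706] [ 0.47909823 -0.08305263  0.26827532]
top
 lid/stack
   (np.int32(1881), 519.0, 133.3, 65.7, 173.3, 148.6, 1.4, array([497.3, 105. ]))
   (np.int32(1184), 517.9, 140.3, 193.6, 99.8, 68.1, 1.6, array([517.2, 139.9]))
scene
(np.int32(653), 507.1, -155.6, 34.6, 165.5, 121.9, -77.1, array([ 499.3, -150.4]))
 lid/stack
   (np.int32(1707), 520.5, 135.4, 67.0, 176.4, 152.6, 1.6, array([566.7, 176. ]))
   (np.int32(169), 535.1, 165.4, 129.9, 120.4, 56.7, -32.9, array([565.8, 174.3]))
   (np.int32(198), 534.1, 165.2, 161.7, 118.9, 55.7, -32.3, array([555.8, 174.6]))
   (np.int32(1223), 519.5, 141.7, 194.9, 102.2, 69.9, 0.9, array([523.2, 144.1]))
```

View pics/final.png

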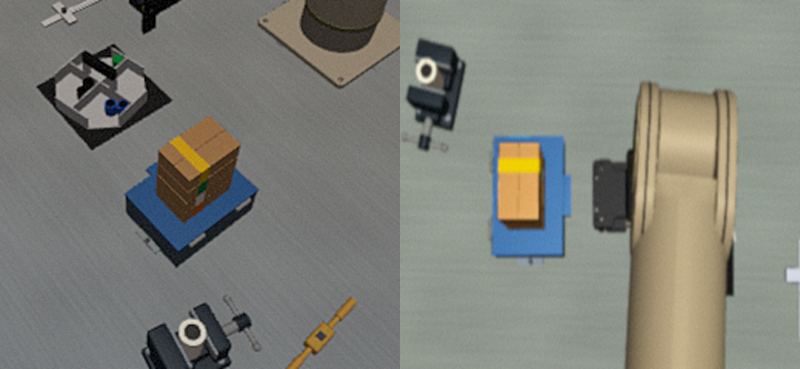

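The final views show the four-carton column flush on the shut lid (scene view, about (198,165)). The tray is flat on its mat at (104,85) with the blue, black and green parts in their bays. The vise, tap wrench and depth gauge look undisturbed. Handing in.

```bash
python3 -c "
from workcell import job
print(job.sign_off())"
```

```text
the job is handed in; nothing more can be done
None
```

The job is handed in: all four reds are in the box, the tray is flat on its mat with its other parts in their bays, the lid is shut and the four cartons are stacked flush on its middle (about 57 s on the robot's clock). I was not shown the judge's verdict.

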